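Replace the battery modules of a power unit

ROBOT

A 6-joint arm with a two-finger parallel gripper is mounted at the origin on the work surface. World frame = base frame: x ahead of the robot, y to its left, z up, the work surface at z = 0. Lengths are in m, angles in rad, forces in N, time in s.
With the tool pointing down it reaches from about 0.375 to 0.9 m from the base axis. Payload 3.1 kg.
Tool frame: the origin (TCP) lies at the very end of the fingers, on their centre line; the grasp point (between the pads) lies 19 mm behind it (robot.hold_point_z is the z of the grasp point in the tool frame, in m); z points along the fingers, y is the direction in which the jaws open and shut (so a half turn about z gives the same grasp; the last joint's range is limited). The gripper opens to 87 mm and grips with 3 to 60 N. Pads are 19 mm wide; open, the fingers measure 117 mm over their backs; the gripper's body (75 mm by 190 mm) begins 51 mm behind the grasp point.
Start: joints at [-1.317, 0.527, 1.433, -0, 1.181, -0.178], TCP at [0.262, -0.568, 0.223] pointing down, gripper open.
Joint ranges: [-3.08, 3.08], [-0.75, 2.2], [0.22, 2.44], [-1.43, 4.57], [0, 2.65], [-2.85, 2.85]. Speed limits (rad/s): [2.79, 2.79, 3.14, 3.14, 3.14, 3.14].

INTERFACE

Orientations are given as a unit quaternion [x, y, z, w].
In Python, from rig import robot, viewer, spotter gives the robot as it stands.
- The arm moves only by the shell command python3 -m crank 'ROWS' [FORCE]. ROWS is text: rows parted by semicolons, each of 7 numbers parted by spaces: the turn, a rotation vector about the tool's x, y, z in units of 5 degrees (1.0 is 5 degrees), then the shift along the tool's x, y, z in units of 40 mm (1.0 is 40 mm), then the gripper's target within -1 to 1 (shut at 1, half-way at 0, fully open at -1). A call has 1 to 5 rows; each row shifts and turns the pose as measured when the row begins, along the tool's axes as they then stand; what a row does not reach is not made up. A row lasts 1/8 s, in which the tool goes at most 62.5 mm and 10.7 degrees, less where a joint would pass 70% of its speed; a pose out of reach is approached as far as the arm can. A call is refused whole if a number of a shift passes 1 or a number of a turn 1, either way. A call with a gripper value outside its range is refused whole. The fingers move at their own pace and stop on an object; FORCE is the grip in N (left out, the last holds). Time passes only in rows, so rows that do not move let the fingers close. It gives the time, the measured TCP pose, the force and the opening at its end, in the units of the state.
- robot.get_obs(): the state, without advancing time (a new reading comes with each control period).
- viewer.camera(name): name is "side" or "top" or "wrist"; returns a dict with "img" (420x560x3 uint8, red, green, blue), "camera_matrix" (3x3 intrinsics, pixels), "xyz" and "attitude" of the camera in the world. Camera axes: x right, y down, z forward; pixel columns grow to the right and rows downward; lengths in m; the calibration is good to about 2 mm. A picture is of the moment at which its call begins. There is no depth.
- robot.hand_in(): hands the job in, once; it reports no verdict.
Trained networks look in a picture, given as the dict that the camera call returned (one of the last four; its "shot" number tells which), for a name from the list of things; names that differ only in an ending like _2 or _b are one class to them, and where a whole thing is asked for, a point or a joint stands for the part that bears it (a point fixed in the world has none). Each returns a list of dicts, best first, with "score" (0 to 1); they miss things now and then, are a little off and sometimes report something else, mostly with a low value. They report only what shows in the picture. A call takes as long as a camera call. They do not tell look-alikes from the thing itself.
- spotter.boxes_of(name, picture): "at" ([x, y, z] in m, in the coordinates of the camera as it stood for that picture, good to about 4 mm: the middle of the surface that is visible of it).
The state is a dict: "time": time; "q": joint angles; "joint_velocities": joint speeds; "joint_torque": joint torques, N m; "position": TCP position; "tool_rot": TCP orientation; "ft_force": force on the tool from outside, world axes, zero at the start; "moment": the same for the moment, N m; "grip_width": finger opening in m.
Only numpy, scipy, OpenCV 4.12 (cv2) and the standard library are available. Lean on these libraries where they do the work, as an engineer would, in place of code of your own. Each camera call takes 0.05 s, during which the arm holds its last target.

TASK

Use the blade of the pry tool, not the fingers, to lever up the grey cover of the power unit at its pry slot, then swing the cover well back past upright. Lay the pry tool back on its tray, fold both carton flaps well back past upright and leave them so, seat every fresh (white-framed) battery module from the carton in a bay of its own, flat on the floor over its two pegs, and lay the spent (red) one flat on the carton's floor. When all that is done, swing the cover fully shut again, and do not disturb the other things on the desk.

Things in the scene. Friction and masses are not known exactly. Their poses are not given: they have to be found in the camera images.
- unit: aluminium power unit fixed to the desk, an open-topped case 136 (X) x 184 (Y) x 58 mm high, 6 mm walls and floor, origin at the centre of its underside. Inside are three battery bays side by side along Y, each with two brass alignment pegs; over it a hinged grey cover
- bay0 (a point): centre of a battery bay, on the case's inner floor (6 mm over the desk), axes as the unit's. Two brass pegs, 8 mm across and 13 mm high with tapered tops, stand 40 mm either side of it along X. Seated modules lie along the unit's X
- bay1 (a point): the same for the middle bay, 54 mm from bay0 along Y
- bay2 (a point): the same for the bay next to the hinge
- slot (a point): centre of the mouth of the pry slot, in the outer face of the unit's -Y wall: 60 mm wide (along X), 10 mm high, from 48 to 58 mm over the desk, through the 6 mm wall right under the cover's edge; an orange strip below marks it. A blade goes in along the unit's +Y
- cover (a joint): the grey cover's hinge angle, rad: 0 = shut, 1.57 = upright, 1.95 = its stop, leaning away to the unit's +Y side. The cover is 136 x 190 x 5 mm (190 from hinge to free edge), 140 g, no handle, hinged along the unit's +Y top rim, its free edge sticks out 6 mm over the -Y wall. Stiff hinge: it stays where it is left; about 2 N at the edge lifts it
- cover_hinge (a point): middle of the cover's hinge line (parallel to the unit's X), 58 mm over the desk
- carton: brown carton fixed to the desk, 132 (X) x 200 (Y) x 70 mm high, 4 mm walls and floor, origin at the centre of its underside. The modules lie in it along X, side by side between foam pads (16 mm thick, 26 mm high) at its Y ends. Two flaps (58 mm long, 196 mm wide, 4 mm thick) fold over it from creases along its long rims, at X = +66 (far) and -66 mm (near), 70 mm over the desk
- flap_far (a joint): the carton's far flap (hinged on the carton's +X rim): angle in rad, 0 = lying shut, about 1.57 = upright, 2.9 = folded right back (its stop). A stiff crease: it stays where it is left; about 0.5 N at the edge moves it. It starts ajar
- flap_near (a joint): the carton's near flap (hinged on the carton's -X rim): angle in rad, 0 = lying shut, about 1.57 = upright, 2.9 = folded right back (its stop). A stiff crease: it stays where it is left; about 0.5 N at the edge moves it. It starts ajar
- pry: flat pry tool lying on the tray: yellow handle 105 x 22 x 24 mm (from 85 mm behind the origin to 20 mm ahead of it), then a steel blade 16 mm wide and 3 mm thick at half the handle's height, reaching 110 mm ahead of the origin. X points to the blade's tip, origin on the underside of the handle, right below the centre of mass, a good place to grip; 110 g
- pry_tip (a point): end of the blade, 12 mm above the tool's underside
- tray: flat tool tray fixed to the desk, 250 (X) x 90 (Y) mm, floor 3 mm over the desk, blue lips 9 mm high, 5 mm thick; origin at the centre of its underside
- module0: black battery module with a white frame, 108 (X) x 46 (Y) x 22 mm, about 220 g, origin at the centre of its underside; two vertical through holes, 12 mm square, 40 mm either side of the centre along X; across its middle on top a grip rib along Y, 14 mm thick (X), 42 mm long, 24 mm high (top 46 mm over the underside). Either way round fits (may be absent)
- module1: another such module (may be absent)
- module2: another such module (may be absent)
- spent: the spent battery module, the same shape and size but with red frame and red rib; it starts seated in the middle bay, under the cover
- thermos: bystander: steel vacuum flask, 76 mm across, 170 mm tall, origin at its foot
- tape: bystander: blue roll of tape lying flat, 90 mm across, 24 mm high
- screw_jar: bystander: small glass jar, 52 mm across, 55 mm tall
- mug: bystander: blue mug, 80 mm across, 90 mm tall
- screwdriver: bystander: red-handled screwdriver lying on the desk
- dead_pack: bystander: plain grey slab, a dead old pack, 120 x 60 x 18 mm
- parts_bin: bystander: open orange parts bin, 90 x 110 x 40 mm
Things that resemble listed ones, but are neither listed nor needed, are in the scene too. There is more than one size of the unit; the job needs the largest.

How it is judged:
On the way, in this order (a step that is already met when the one before it is completed fails the run):
1. the cover is levered up past about 15 degrees with the blade of the pry tool under it (value of joint cover between 0.26 and 1.2 rad and contact force between pry and cover above 0.2 N and contact force between the fingers and cover below 0.5 N), for 0.05 s.
2. the cover is swung back past upright (value of joint cover above 1.6 rad), for 0.2 s.
3. every black-and-white module is seated in a bay and the spent one lies in the carton, the cover still standing open (value of joint cover above 1.2 rad and ((horizontal distance between module0 and bay0 below 0.006 m and z of module0 in the frame of bay0 between -0.004 and 0.004 m) or (horizontal distance between module0 and bay1 below 0.006 m and z of module0 in the frame of bay1 between -0.004 and 0.004 m) or (horizontal distance between module0 and bay2 below 0.006 m and z of module0 in the frame of bay2 between -0.004 and 0.004 m)) and angle between the x axis of each of module0, module1, module2 and the x axis of unit, either way round below 0.12 rad and angle between each of module0, module1, module2's own z axis and vertical below 0.08 rad and linear speed of each of module0, module1, module2, spent below 0.02 m/s and ((horizontal distance between module1 and bay0 below 0.006 m and z of module1 in the frame of bay0 between -0.004 and 0.004 m) or (horizontal distance between module1 and bay1 below 0.006 m and z of module1 in the frame of bay1 between -0.004 and 0.004 m) or (horizontal distance between module1 and bay2 below 0.006 m and z of module1 in the frame of bay2 between -0.004 and 0.004 m)) and ((horizontal distance between module2 and bay0 below 0.006 m and z of module2 in the frame of bay0 between -0.004 and 0.004 m) or (horizontal distance between module2 and bay1 below 0.006 m and z of module2 in the frame of bay1 between -0.004 and 0.004 m) or (horizontal distance between module2 and bay2 below 0.006 m and z of module2 in the frame of bay2 between -0.004 and 0.004 m)) and x of spent in the frame of carton between -0.05 and 0.05 m and y of spent in the frame of carton between -0.09 and 0.09 m and z of spent in the frame of carton below 0.015 m and angle between spent's own z axis and vertical below 0.2 rad), for 0.2 s.
At the end, for the whole second after the job is handed in: Cover shut (under 0.05 rad), both flaps past upright (over 1.6 rad); fresh modules at rest in bays (centre 6 mm, height 4 mm, 0.12 rad); the spent one flat on the carton floor; the pry tool at rest on its tray (origin within 70 mm along, 45 mm across of its centre) (value of joint cover below 0.05 rad and value of joint each of flap_far, flap_near above 1.6 rad and ((horizontal distance between module0 and bay0 below 0.006 m and z of module0 in the frame of bay0 between -0.004 and 0.004 m) or (horizontal distance between module0 and bay1 below 0.006 m and z of module0 in the frame of bay1 between -0.004 and 0.004 m) or (horizontal distance between module0 and bay2 below 0.006 m and z of module0 in the frame of bay2 between -0.004 and 0.004 m)) and angle between the x axis of each of module0, module1, module2 and the x axis of unit, either way round below 0.12 rad and angle between each of module0, module1, module2's own z axis and vertical below 0.08 rad and linear speed of each of module0, module1, module2, spent, pry below 0.02 m/s and ((horizontal distance between module1 and bay0 below 0.006 m and z of module1 in the frame of bay0 between -0.004 and 0.004 m) or (horizontal distance between module1 and bay1 below 0.006 m and z of module1 in the frame of bay1 between -0.004 and 0.004 m) or (horizontal distance between module1 and bay2 below 0.006 m and z of module1 in the frame of bay2 between -0.004 and 0.004 m)) and ((horizontal distance between module2 and bay0 below 0.006 m and z of module2 in the frame of bay0 between -0.004 and 0.004 m) or (horizontal distance between module2 and bay1 below 0.006 m and z of module2 in the frame of bay1 between -0.004 and 0.004 m) or (horizontal distance between module2 and bay2 below 0.006 m and z of module2 in the frame of bay2 between -0.004 and 0.004 m)) and x of spent in the frame of carton between -0.05 and 0.05 m and y of spent in the frame of carton between -0.09 and 0.09 m and z of spent in the frame of carton below 0.015 m and angle between spent's own z axis and vertical below 0.2 rad and x of pry in the frame of tray between -0.07 and 0.07 m and y of pry in the frame of tray between -0.045 and 0.045 m and z of pry in the frame of tray between -0.005 and 0.03 m); the robot touches nothing.
It fails at once if a bystander is pushed more than 40 mm from its place (distance of any of thermos, tape, screw_jar, mug, screwdriver, dead_pack, parts_bin from where it was at the start of the episode above 0.04 m).
It fails at once if a tall bystander is knocked over (angle between any of thermos, mug, screw_jar, parts_bin's own z axis and vertical above 0.6 rad).
Of module0, module1, module2 only 2 to 3 are there at a start; the rules pass over those that are not, and their reading is None.
At some moment in a run one of pry, spent, module0, module1, module2 may be knocked a few centimetres aside while the robot is not near it.
Once in a run the grip may slacken for a moment while it holds something.
It also fails if it takes over 208 s, if anything falls off the work surface, if the arm or the gripper's body presses on something with over 40 N, if the wrist force passes 120 N, or if a joint passes its speed limit or range.

## Working session

There is one attempt and no reset: what is moved stays moved. The work goes in short steps, Python scripts to look and compute and a shell command to move; the robot and the scene stay as the last step left them, time stands still between calls to the robot, and variables do not carry over. Pictures are saved under pics/ and viewed, and the job is handed in when it is done.

```bash
ls -la; mkdir -p pics
python3 - <<'E'
from rig import robot, viewer, spotter
import cv2
print(robot.get_obs())
for n in ["side","top","wrist"]:
    p=viewer.camera(n); cv2.imwrite(f"pics/a_{n}.png",p["img"][:,:,::-1]); print(n,p["camera_matrix"],p["xyz"],p["attitude"])
E
```

```text
total 12
drwxr-xr-x  3 agent agent 4096 Dec  6 21:04 .
drwxr-xr-x 23 root  root  4096 Dec  6 21:04 ..
drwxr-xr-x  2 agent agent 4096 Dec  6 21:04 pics
{'time': 0.0, 'q': array([-1.31750490e+00,  5.28464583e-01,  1.43393138e+00,  1.64999781e-05,
        1.18136942e+00, -1.78454434e-01]), 'joint_velocities': array([0.00171232, 0.00076258, 0.00187831, 0.00029795, 0.00063185,
       0.00051407]), 'joint_torque': array([ 3.70710786e-04, -4.40042388e+01, -1.76593190e+01,  6.32211403e-02,
        5.83368691e-02, -1.79822982e-04]), 'position': array([ 0.26140396, -0.56689281,  0.22156335]), 'tool_rot': array([ 9.76789881e-01,  2.14196985e-01, -3.30170678e-05, -1.08588853e-03]), 'ft_force': array([-0.1752455 , -0.31357164,  0.17449522]), 'moment': array([-0.03596636,  0.02401438, -0.03114785]), 'grip_width': 0.0870199888894181}
side [[528.67960032   0.         287.73821468]
 [  0.         528.67960032 221.34220989]
 [  0.           0.           1.        ]] [-0.30075142  0.7787524   1.01587782] [-0.34960311  0.83407187 -0.39136219  0.17010998]
top [[546.12260919   0.         270.4827482 ]
 [  0.         546.12260919 210.02045378]
 [  0.           0.           1.        ]] [0.41782558 0.0021937  1.36004138] [ 0.71129045 -0.701182    0.03603243 -0.03333711]
wrist [[328.6032806    0.         278.26748083]
 [  0.         328.6032806  209.97628664]
 [  0.           0.           1.        ]] [ 0.33386743 -0.5347441   0.38424714] [ 0.83364645 -0.53290776 -0.07878222  0.12180428]
```

View pics/a_top.png

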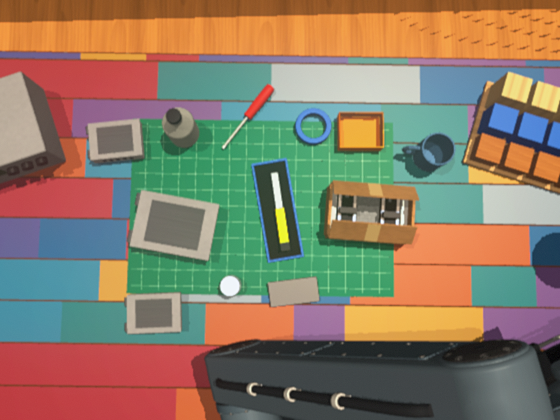

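View pics/a_side.png

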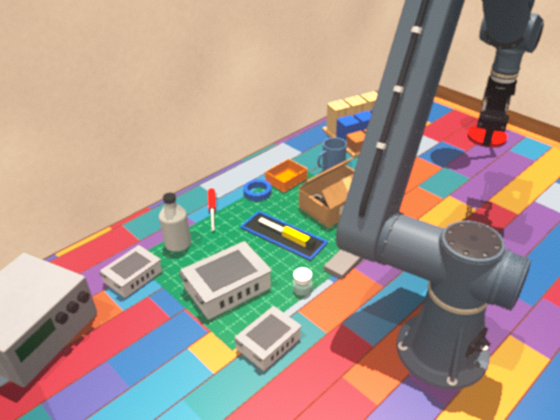

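View pics/a_wrist.png

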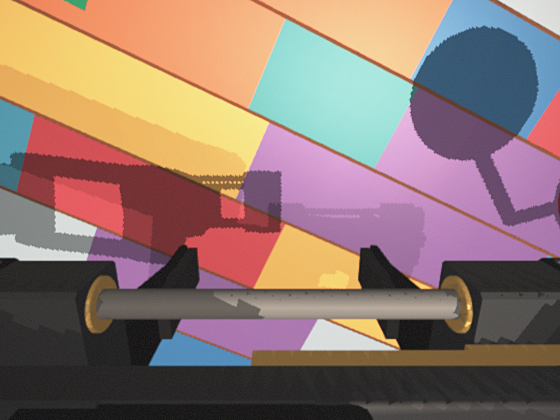

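```bash
cat > h.py <<'E'
import numpy as np, cv2
from scipy.spatial.transform import Rotation as R
from rig import robot, viewer, spotter
def cam(n,name=None):
    p=viewer.camera(n)
    if name: cv2.imwrite(f"pics/{name}.png",p["img"][:,:,::-1])
    return p
def crop(p,name,x0,x1,y0,y1,s=4):
    im=p["img"][y0:y1,x0:x1,::-1]; s=min(s,800/(x1-x0),600/(y1-y0))
    cv2.imwrite(f"pics/{name}.png",cv2.resize(im,None,fx=s,fy=s,interpolation=cv2.INTER_CUBIC))
def w(p,c): return R.from_quat(p["attitude"]).apply(c)+p["xyz"]
def proj(p,X):
    c=R.from_quat(p["attitude"]).inv().apply(np.atleast_2d(X)-p["xyz"]); u=c@p["camera_matrix"].T; return u[:,:2]/u[:,2:]
def ray(p,uv,z):
    uv=np.atleast_2d(uv); d=np.c_[uv,np.ones(len(uv))]@np.linalg.inv(p["camera_matrix"]).T
    d=R.from_quat(p["attitude"]).apply(d); return p["xyz"]+d*((z-p["xyz"][2])/d[:,2])[:,None]
def find(p,names,k=4):
    for n in names:
        for b in spotter.boxes_of(n,p)[:k]:
            X=w(p,b["at"]); print(n,round(b["score"],2),X.round(4),"px",proj(p,X)[0].round(0))
E
python3 - <<'E'
from h import *
np.set_printoptions(suppress=True)
p=cam("top"); crop(p,"b1",120,320,150,300); crop(p,"b2",310,430,100,260)
find(p,["unit","cover","carton","flap_far","flap_near","pry","tray","module0","spent","slot"])
s=cam("side"); crop(s,"b3",60,360,180,380); crop(s,"b4",230,370,140,260)
find(s,["unit","cover","carton","pry"])
E
```

```text
unit 0.96 [0.5078 0.2283 0.0678] px [173. 224.]
unit 0.9 [0.7129 0.3821 0.0434] px [115. 141.]
unit 0.65 [0.2995 0.2776 0.0443] px [151. 312.]
cover 0.91 [0.2932 0.2794 0.0448] px [150. 315.]
cover 0.81 [0.7137 0.3817 0.0386] px [115. 141.]
cover 0.8 [0.503  0.2242 0.0659] px [175. 226.]
cover 0.71 [ 0.5508 -0.1883  0.0266] px [346. 210.]
carton 0.93 [ 0.5419 -0.2375  0.0831] px [371. 212.]
carton 0.25 [ 0.5314 -0.0248  0.0294] px [280. 217.]
flap_far 0.65 [ 0.5862 -0.2451  0.0977] px [375. 193.]
flap_near 0.65 [ 0.494  -0.236   0.0986] px [371. 232.]
pry 0.66 [ 0.532  -0.0256  0.0303] px [280. 217.]
tray 0.82 [ 0.5593 -0.005   0.0005] px [272. 207.]
module0 0.89 [ 0.5514 -0.2933  0.0195] px [388. 211.]
module0 0.72 [ 0.5507 -0.1925  0.0265] px [348. 211.]
slot 0.8 [0.2979 0.2703 0.0401] px [155. 313.]
slot 0.77 [0.5088 0.225  0.0618] px [175. 224.]
slot 0.76 [0.7134 0.3808 0.0451] px [115. 140.]
slot 0.66 [ 0.5516 -0.1899  0.0266] px [347. 210.]
unit 0.96 [0.6998 0.39   0.0437] px [131. 269.]
unit 0.66 [0.4808 0.2465 0.0623] px [226. 279.]
cover 0.81 [0.2956 0.2806 0.0356] px [266. 336.]
cover 0.69 [0.7108 0.3859 0.046 ] px [130. 266.]
cover 0.67 [0.5035 0.2379 0.0614] px [223. 273.]
cover 0.46 [ 0.7601 -0.2252  0.0226] px [284. 173.]
carton 0.66 [ 0.5528 -0.181   0.0586] px [321. 196.]
carton 0.63 [0.721  0.2361 0.0911] px [173. 225.]
pry 0.66 [ 0.5175 -0.0226  0.0178] px [292. 236.]
pry 0.43 [ 0.5857 -0.2349  0.107 ] px [326. 171.]
```

View pics/b1.png

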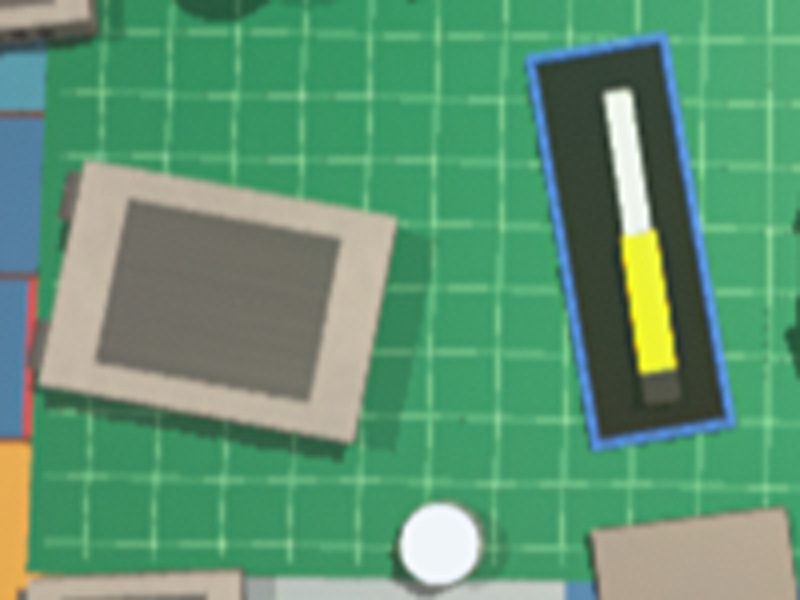

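View pics/b2.png

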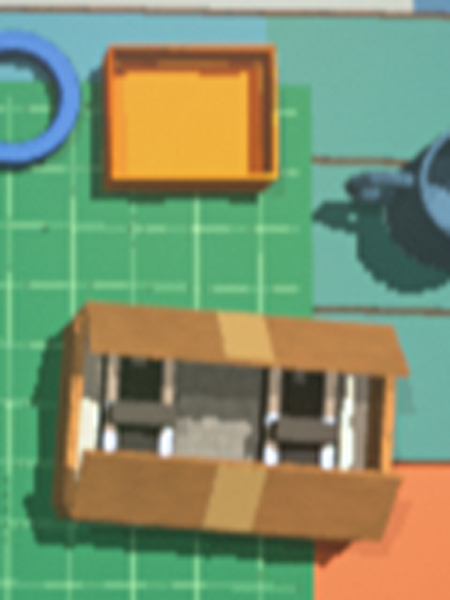

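View pics/b3.png

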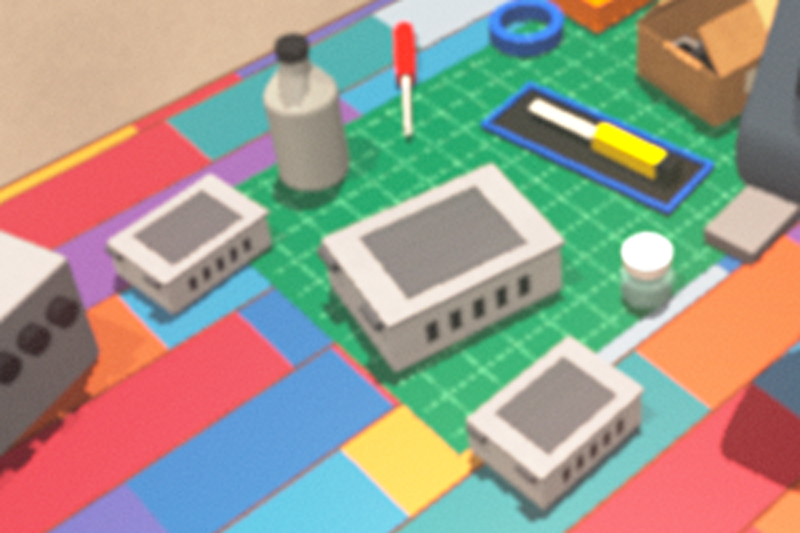

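View pics/b4.png

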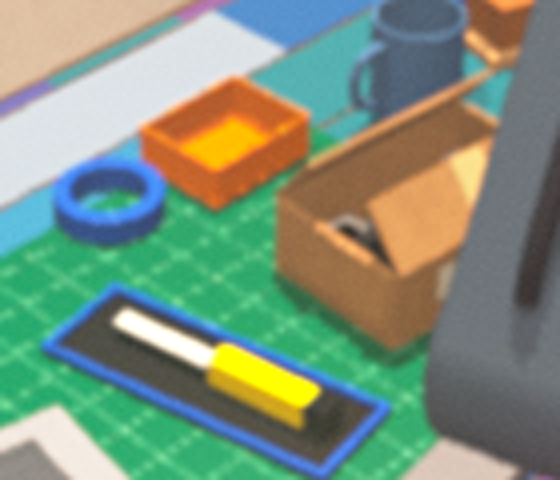

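Run:
```python
from h import *
np.set_printoptions(suppress=True,precision=4)
p=cam("top")
def o(l): return np.array(l)/4.+[120,150]-0.4
c=ray(p,o([(82,161),(397,218),(353,442),(40,385)]),0.063); print("cover",c,c.mean(0))
for a,b in [(0,1),(1,2),(2,3),(3,0)]: d=c[b]-c[a]; print(np.linalg.norm(d),np.degrees(np.arctan2(d[1],d[0])))
t=ray(p,o([(527,60),(664,36),(733,424),(597,448)]),0.009); print("tray",t,t.mean(0))
for a,b in [(0,1),(1,2),(2,3),(3,0)]: d=t[b]-t[a]; print(np.linalg.norm(d),np.degrees(np.arctan2(d[1],d[0])))
k=ray(p,o([(617,90),(637,233)]),0.015); print("blade",k)
k=ray(p,o([(638,232),(659,374)]),0.027); print("handle yellow",k)
```

```text
cover [[0.5895 0.3108 0.063 ]
 [0.558  0.1216 0.063 ]
 [0.4245 0.1445 0.063 ]
 [0.4555 0.3306 0.063 ]] [0.5069 0.2269 0.063 ]
0.19173226774765675 -99.46858806688924
0.13545659049796913 170.27525246708083
0.18863169686282322 80.54546477200307
0.13552447002796097 -8.413725763245356
tray [[ 0.6645  0.0475  0.009 ]
 [ 0.6811 -0.0381  0.009 ]
 [ 0.4391 -0.0834  0.009 ]
 [ 0.4232  0.0002  0.009 ]] [ 0.552  -0.0185  0.009 ]
0.08723939870841044 -79.07511709663149
0.24618560729918637 -169.39551771115927
0.08513293878688521 100.77351562662658
0.2459579328222587 11.09495563623109
blade [[ 0.6454 -0.0091  0.015 ]
 [ 0.556  -0.0226  0.015 ]]
handle yellow [[ 0.5554 -0.023   0.027 ]
 [ 0.4686 -0.0369  0.027 ]]
```

```bash
cat > go.py <<'E'
# usage: go.py x y z yaw_deg [pitch_deg] : prints remaining shift/turn in tool units. pitch>0 raises tool-x end
import sys; from h import *
def T(yaw,pitch=0):
    y=np.radians(yaw); m=np.array([[np.cos(y),np.sin(y),0],[np.sin(y),-np.cos(y),0],[0,0,-1]]).T.T
    M=np.column_stack([[np.cos(y),np.sin(y),0],[np.sin(y),-np.cos(y),0],[0,0,-1]])
    return R.from_matrix(M)*R.from_euler('y',pitch,degrees=True)
if __name__=="__main__":
    o=robot.get_obs(); a=[float(v) for v in sys.argv[1:]]
    c=R.from_quat(o["tool_rot"]); t=T(*a[3:])
    s=c.inv().apply(np.array(a[:3])-o["position"])/0.04
    r=(c.inv()*t).as_rotvec(degrees=True)/5
    x=c.as_matrix()[:,0]
    print("t",round(o["time"],2),"pos",o["position"].round(4),"yaw",np.degrees(np.arctan2(x[1],x[0])).round(1),"pitch",np.degrees(np.arcsin(x[2])).round(1),"F",o["ft_force"].round(1),"w",round(o["grip_width"],4))
    print("turn",r.round(2),"shift",s.round(3),"rows>=",np.ceil(max(np.abs(s).max(),np.abs(r).max())))
    print("shift if turned first",(t.inv().apply(np.array(a[:3])-o["position"])/0.04).round(3),"q",o["q"].round(2))
E
python3 -m crank '0 0 0 1 -0.78 0 -1;0 0 0 1 -0.78 0 -1;0 0 0 1 -0.78 0 -1;0 0 0 1 -0.78 0 -1;0 0 0 1 -0.78 0 -1'; python3 go.py 0.50 -0.03 0.2 8.7
```

```text
time: 1.62
position: [0.3802, -0.3415, 0.2223]
tool_rot: [0.978, 0.21, 0.001, 0.003]
ft_force: [1.2, 0.2, 0.5]
grip_width: 0.0875
t 1.62 pos [ 0.3802 -0.3415  0.2223] yaw 24.3 pitch 0.0 F [1.2 0.2 0.5] w 0.0875
turn [ 0.06 -0.01  3.12] shift [ 5.933 -5.869  0.525] rows>= 6.0
shift if turned first [ 4.138 -7.245  0.558] q [-0.95  0.37  1.72 -0.    1.04  0.2 ]
```

```bash
python3 -m crank '0 0 0 0.95 -0.95 0.1 0;0 0 0 0.95 -0.95 0.1 0;0 0 0 0.95 -0.95 0.1 0;0 0 0 0.95 -0.95 0.1 0;0 0 0 0.95 -0.95 0.1 0' >/dev/null; python3 -m crank '0 0 0.8 0.6 -0.9 0 0.1;0 0 0.8 0 -0.5 0 0.1;0 0 0.8 0 0 0 0.1;0 0 0.8 0 0 0 0.1'; python3 go.py 0.50 -0.03 0.2 8.7
python3 - <<'E'
from h import *
p=cam("wrist","w1"); find(p,["pry","pry_tip","tray"])
E
```

```text
time: 2.75
position: [0.4812, -0.0157, 0.2021]
tool_rot: [0.997, 0.071, 0.005, 0.005]
ft_force: [0.5, 0.0, 0.2]
grip_width: 0.0393
t 2.75 pos [ 0.4812 -0.0157  0.2021] yaw 8.1 pitch 0.5 F [0.5 0.  0.2] w 0.0393
turn [ 0.12 -0.1  -0.11] shift [0.415 0.419 0.061] rows>= 1.0
shift if turned first [0.411 0.424 0.053] q [-0.26  0.36  1.81 -0.01  0.95  1.17]
pry 0.63 [0.5075 0.1781 0.0624] px [ 67. 143.]
pry 0.6 [ 0.5454 -0.0246  0.0275] px [294. 131.]
pry_tip 0.73 [ 0.5413 -0.0254  0.028 ] px [294. 135.]
tray 0.9 [ 0.5669 -0.012   0.0022] px [284. 107.]
```

View pics/w1.png

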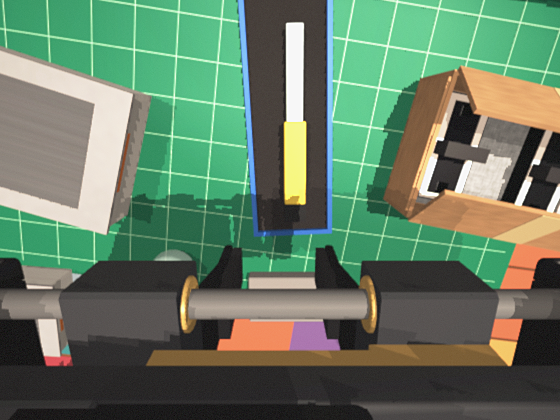

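Run:
```python
from h import *
np.set_printoptions(suppress=True,precision=4)
p=cam("wrist"); crop(p,"w1c",230,360,0,240,2.5); crop(p,"w1d",90,160,80,250,3.5)
print("tip",ray(p,[(295,22)],.0165)); print("handle front",ray(p,[(284.5,122),(305.5,122)],.027)); print("yellow back",ray(p,[(284,194),(306,194)],.027))
print("cover corners",ray(p,[(148,95),(104,233)],.063))
```

```text
tip [[ 0.6445 -0.0112  0.0165]]
handle front [[ 0.5526 -0.0148  0.027 ]
 [ 0.5557 -0.0355  0.027 ]]
yellow back [[ 0.4798 -0.0253  0.027 ]
 [ 0.4832 -0.0484  0.027 ]]
cover corners [[0.5585 0.1067 0.063 ]
 [0.4248 0.1443 0.063 ]]
```

View pics/w1c.png

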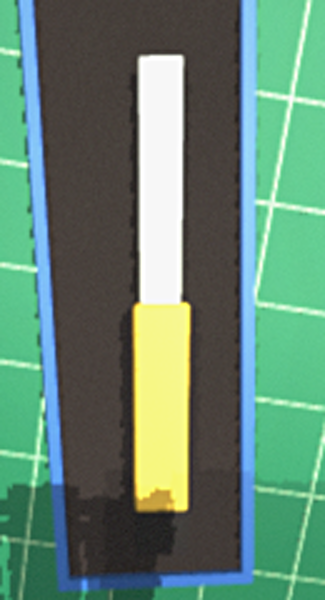

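View pics/w1d.png

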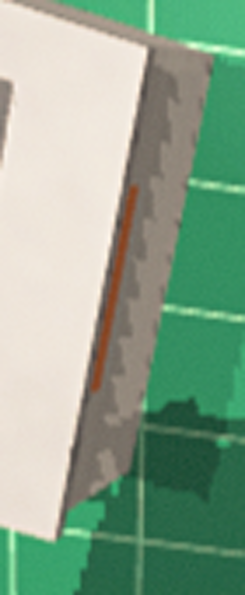

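```bash
python3 go.py 0.543 -0.0262 0.06 8.8
python3 - <<'E'
from h import *
np.set_printoptions(suppress=True,precision=4)
p=cam("wrist")
c=ray(p,[(132.9,93.4),(106.3,234)],.063); d=c[0]-c[1];print("cover corners",c,np.linalg.norm(d),np.degrees(np.arctan2(d[1],d[0])),c.mean(0))
E
```

```text
t 3.0 pos [ 0.4811 -0.0164  0.202 ] yaw 8.3 pitch 0.5 F [0.7 0.4 0.9] w 0.0392
turn [ 0.12 -0.1  -0.11] shift [1.466 0.427 3.567] rows>= 4.0
shift if turned first [1.492 0.478 3.549] q [-0.26  0.36  1.81 -0.01  0.95  1.17]
cover corners [[0.5579 0.1195 0.063 ]
 [0.4241 0.142  0.063 ]] 0.1356996503238803 -9.552706673742739 [0.491  0.1308 0.063 ]
```

```bash
python3 -m crank '0.1 -0.1 -0.1 0.37 0.11 0.9 0.31;0 0 0 0.37 0.11 0.9 0.31;0 0 0 0.37 0.11 0.9 0.31;0 0 0 0.37 0.11 0.87 0.31;0 0 0 0 0 0 0.31' >/dev/null;  python3 go.py 0.543 -0.0262 0.008 8.8
python3 - <<'E'
from h import *
p=cam("wrist","w2")
E
```

```text
t 3.67 pos [ 0.5471 -0.0278  0.0569] yaw 8.8 pitch 0.3 F [-0.2  0.8  0.7] w 0.0297
turn [ 0.04 -0.06 -0.  ] shift [-0.102 -0.059  1.221] rows>= 2.0
shift if turned first [-0.096 -0.054  1.222] q [-0.25  0.67  1.76 -0.    0.7   1.16]
```

View pics/w2.png

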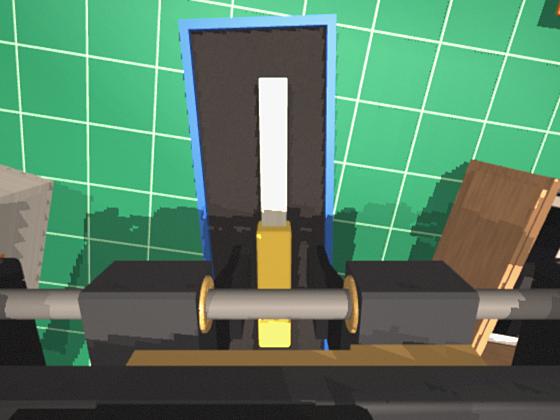

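```bash
python3 -m crank '0 0 0 -0.05 -0.05 0.6 0.31;0 0 0 0 0 0.4 0.31;0 0 0 0 0 0.2 0.31;0 0 0 0 0 0 0.31' 60;  python3 go.py 0.543 -0.0262 0.008 8.8
```

```text
time: 4.22
position: [0.5471, -0.0269, 0.0142]
tool_rot: [0.997, 0.077, 0.007, 0.003]
ft_force: [-0.4, 0.3, -0.3]
grip_width: 0.0299
t 4.22 pos [ 0.5471 -0.0269  0.0142] yaw 8.8 pitch 0.8 F [-0.4  0.3 -0.3] w 0.0299
turn [ 0.08 -0.15  0.01] shift [-0.1   -0.034  0.155] rows>= 1.0
shift if turned first [-0.098 -0.033  0.156] q [-0.25  0.75  1.78 -0.    0.6   1.17]
```

```bash
python3 -m crank '0.1 -0.15 0 -0.1 0 0.2 0.31;0 0 0 0 0 0.1 0.31;0 0 0 0 0 0 1;0 0 0 0 0 0 1;0 0 0 0 0 0 1' 60;  python3 go.py 0.543 -0.0262 0.008 8.8
```

```text
time: 4.85
position: [0.5442, -0.028, 0.0035]
tool_rot: [0.997, 0.077, 0.001, -0.001]
ft_force: [-0.3, -0.5, 0.2]
grip_width: 0.0213
t 4.85 pos [ 0.5442 -0.028   0.0035] yaw 8.8 pitch 0.1 F [-0.3 -0.5  0.2] w 0.0213
turn [-0.01 -0.03  0.  ] shift [-0.024 -0.048 -0.112] rows>= 1.0
shift if turned first [-0.024 -0.048 -0.112] q [-0.26  0.77  1.78  0.    0.59  1.16]
```

```bash
python3 -m crank '0 0 0 0 0 -0.7 1;0 0 0 0 0 -0.9 1;0 0 0 0 0 -0.9 1;0 0 0 0 0 0 1' 60; python3 -m crank '0 0 -1 0 0 0 1;0 0 -1 0 0 0 1;0 0 -1 0 0 0 1;0 0 -1 0 0 0 1;0 0 -1 0 0 0 1' >/dev/null;python3 -m crank '0 0 -1 0 0 0 1;0 0 -1 0 0 0 1;0 0 -1 0 0 0 1;0 0 -1 0 0 0 1;0 0 -1 0 0 0 1' ;  python3 go.py 0.472 0.0182 0.085 80.45
```

```text
time: 5.35
position: [0.5431, -0.0279, 0.1042]
tool_rot: [0.997, 0.077, -0.001, -0.001]
ft_force: [-0.1, -0.3, -1.3]
grip_width: 0.0215
time: 6.6
position: [0.5322, -0.0255, 0.0888]
tool_rot: [0.864, 0.504, -0.01, -0.011]
ft_force: [-1.1, 0.3, -0.5]
grip_width: 0.0215
t 6.6 pos [ 0.5322 -0.0255  0.0888] yaw 60.5 pitch -0.4 F [-1.1  0.3 -0.5] w 0.0215
turn [-0.35  0.01 -3.99] shift [ 0.21  -1.845  0.148] rows>= 4.0
shift if turned first [ 0.827 -1.666  0.095] q [-0.26  0.61  1.76  0.    0.8   0.26]
```

```bash
python3 -m crank '-0.1 0 -1 0.1 -0.45 -0.05 1;-0.1 0 -1 0.1 -0.45 -0.05 1;-0.1 0 -1 0.2 -0.4 -0.05 1;-0.1 0 -1 0.2 -0.4 0 1;0 0 0 0 0 0 1' ;  python3 go.py 0.472 0.0182 0.060 80.45;  python3 - <<'E'
from h import *
p=cam("wrist","w3"); p=cam("side","s3"); crop(p,"s3c",180,400,180,320)
E
```

```text
time: 7.22
position: [0.4712, 0.0242, 0.0889]
tool_rot: [0.76, 0.65, -0.003, -0.003]
ft_force: [0.4, -1.0, -1.1]
grip_width: 0.0215
t 7.22 pos [0.4712 0.0242 0.0889] yaw 81.1 pitch -0.1 F [ 0.4 -1.  -1.1] w 0.0215
turn [-0.1   0.02  0.12] shift [-0.143  0.05   0.721] rows>= 1.0
shift if turned first [-0.143  0.045  0.722] q [-0.19  0.56  1.92 -0.    0.67 -0.03]
```

View pics/w3.png

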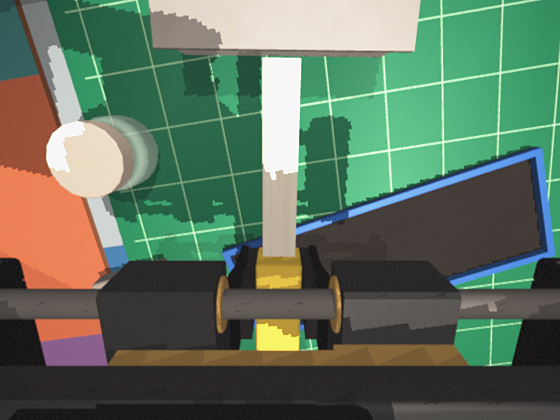

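View pics/s3c.png

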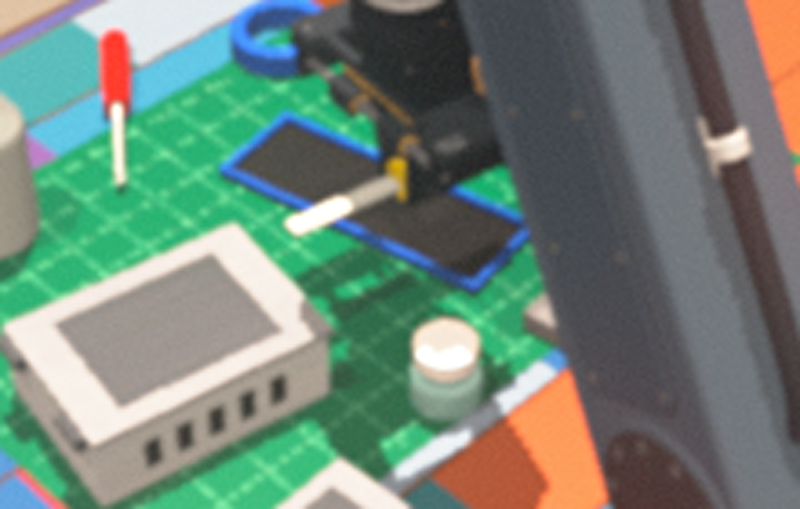

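```bash
python3 -m crank '0 0 0 -0.12 0.04 0.4 1;0 0 0 0 0 0.4 1;0 0 0 0 0 0.2 1;0 0 0 0 0 0 1' ;  python3 go.py 0.472 0.0182 0.0405 80.45;  python3 - <<'E'
from h import *
o=robot.get_obs();T=R.from_quat(o["tool_rot"]).as_matrix()
p=cam("wrist","w4"); 
tip=o["position"]+T@[.101,0,-.0115]; print("tip",tip,proj(p,tip))
for y in(-8,8): print(proj(p,tip+T@[0,y/1000,-.0015]))
s=cam("side","s4");print(proj(s,tip)); crop(s,"s4c",190,330,180,280,6)
E
```

```text
time: 7.82
position: [0.4799, 0.0152, 0.0475]
tool_rot: [0.762, 0.647, -0.0, 0.001]
ft_force: [0.1, 0.4, -0.8]
grip_width: 0.0217
t 7.83 pos [0.4799 0.0152 0.0475] yaw 80.7 pitch -0.1 F [ 0.1  0.4 -0.8] w 0.0217
turn [0.02 0.02 0.04] shift [ 0.042 -0.207  0.175] rows>= 1.0
shift if turned first [ 0.041 -0.207  0.176] q [-0.2   0.64  1.93 -0.    0.57 -0.03]
tip [0.49625249 0.11490152 0.05881098] [[276.76687244  55.72849656]]
[[257.53303298  55.11877018]]
[[295.97034415  55.17250199]]
[[261.13032557 252.05651769]]
```

View pics/w4.png

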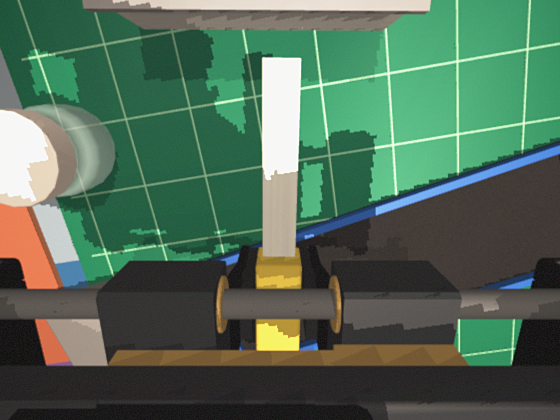

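View pics/s4c.png

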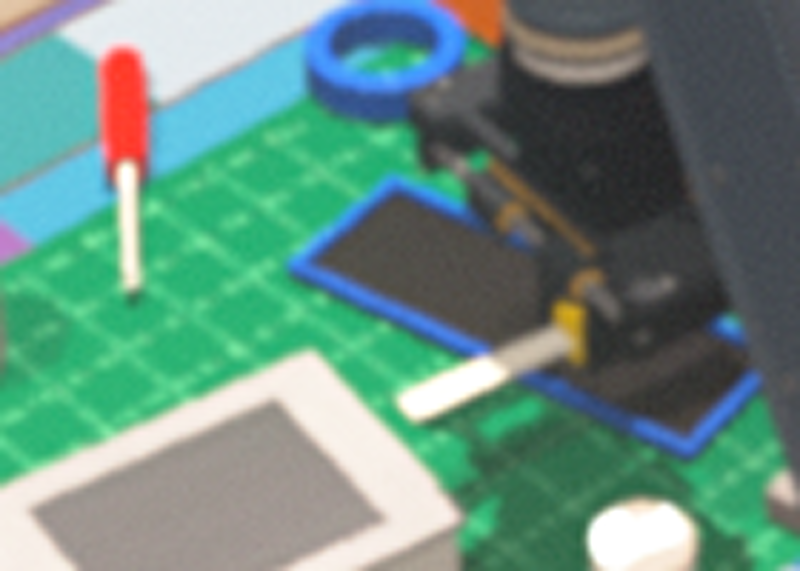

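```bash
python3 -m crank '0 0 0 0 -0.25 0.14 1;0 0 0 0 0 0 1;0 0 0 0 0 0 1' ;  python3 go.py 0.470 0.0172 0.0412 80.45;  python3 - <<'E'
from h import *
p=cam("wrist","w5"); s=cam("side"); crop(s,"s5c",190,330,180,280,6)
E
```

```text
time: 8.3
position: [0.4698, 0.0171, 0.0431]
tool_rot: [0.762, 0.647, 0.0, 0.002]
ft_force: [0.7, -0.4, -0.7]
grip_width: 0.0214
t 8.3 pos [0.4698 0.0171 0.0431] yaw 80.7 pitch -0.1 F [ 0.7 -0.4 -0.7] w 0.0214
turn [0.05 0.03 0.05] shift [0.004 0.004 0.049] rows>= 1.0
shift if turned first [0.003 0.004 0.049] q [-0.2   0.65  1.96 -0.    0.53 -0.03]
```

View pics/w5.png

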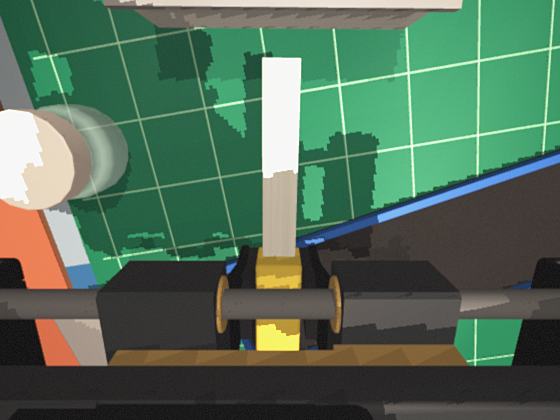

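```bash
python3 -m crank '0 0 0 0.3 0 0.05 1;0 0 0 0.3 0 0 1;0 0 0 0 0 0 1' ;  python3 go.py 0.4765 0.0566 0.0412 80.45;  python3 - <<'E'
from h import *
p=cam("wrist","w6"); s=cam("side"); crop(s,"s6c",190,330,180,280,6)
E
```

```text
time: 8.78
position: [0.4744, 0.0426, 0.0411]
tool_rot: [0.762, 0.647, 0.001, 0.002]
ft_force: [0.5, -0.1, -1.8]
grip_width: 0.0214
t 8.78 pos [0.4744 0.0426 0.0411] yaw 80.7 pitch -0.1 F [ 0.5 -0.1 -1.8] w 0.0214
turn [0.05 0.02 0.05] shift [ 0.353 -0.004 -0.003] rows>= 1.0
shift if turned first [ 0.353 -0.006 -0.002] q [-0.14  0.65  1.95 -0.    0.54  0.02]
```

View pics/s6c.png

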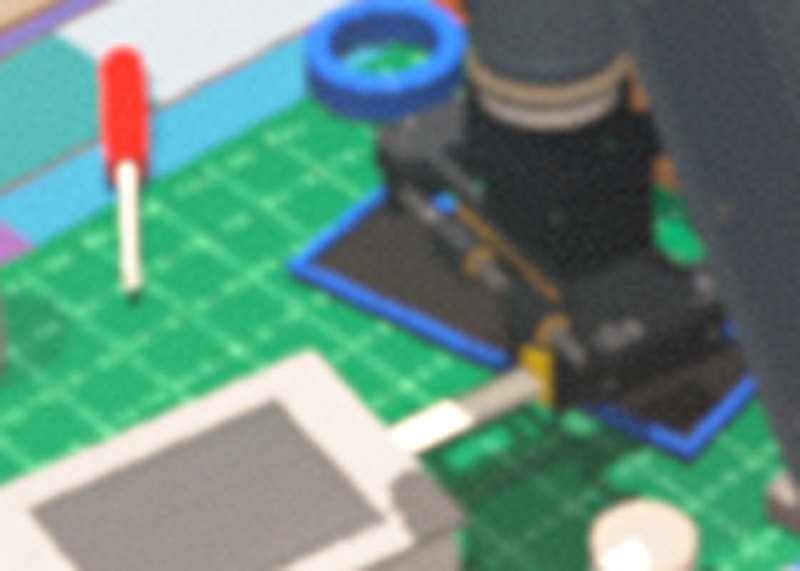

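View pics/w6.png

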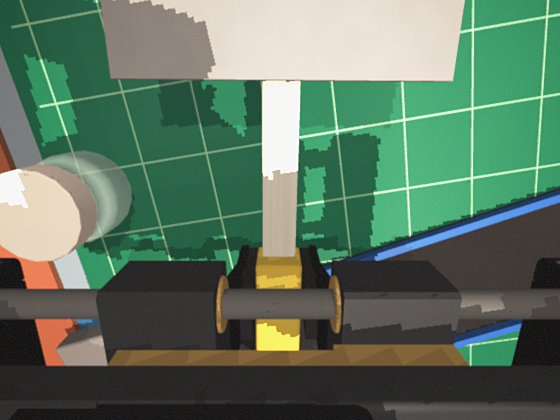

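```bash
python3 -m crank '0 0 0 0.25 0 0 1;0 0 0 0.25 0 0 1;0 0 0 0 0 0 1' ;  python3 go.py 0.478 0.0606 0.0412 80.45
```

```text
time: 9.25
position: [0.4777, 0.063, 0.041]
tool_rot: [0.763, 0.647, 0.001, 0.002]
ft_force: [-0.7, 0.1, -0.8]
grip_width: 0.0218
t 9.25 pos [0.4777 0.063  0.041 ] yaw 80.6 pitch -0.1 F [-0.7  0.1 -0.8] w 0.0218
turn [0.05 0.02 0.04] shift [-0.057  0.016 -0.004] rows>= 1.0
shift if turned first [-0.057  0.016 -0.004] q [-0.1   0.66  1.93 -0.    0.55  0.07]
```

```bash
python3 -m crank '0 0 0 0 0 -0.3 1;0 0 0 0 0 -0.3 1;0 0 0 0 0 -0.3 1;0 0 0 0 0 -0.3 1;0 0 0 0 0 -0.3 1' ;  python3 go.py 0.478 0.0606 0.0412 80.45;python3 - <<'E'
from h import *
p=cam("wrist","w7"); s=cam("side"); crop(s,"s7c",150,350,160,300,6)
E
```

```text
time: 9.88
position: [0.4765, 0.0629, 0.1046]
tool_rot: [0.763, 0.647, -0.0, 0.002]
ft_force: [-0.2, 0.5, -2.4]
grip_width: 0.0215
t 9.88 pos [0.4765 0.0629 0.1046] yaw 80.6 pitch -0.1 F [-0.2  0.5 -2.4] w 0.0215
turn [0.03 0.03 0.03] shift [-0.048  0.042  1.586] rows>= 2.0
shift if turned first [-0.052  0.047  1.586] q [-0.1   0.53  1.9  -0.    0.71  0.07]
```

View pics/s7c.png

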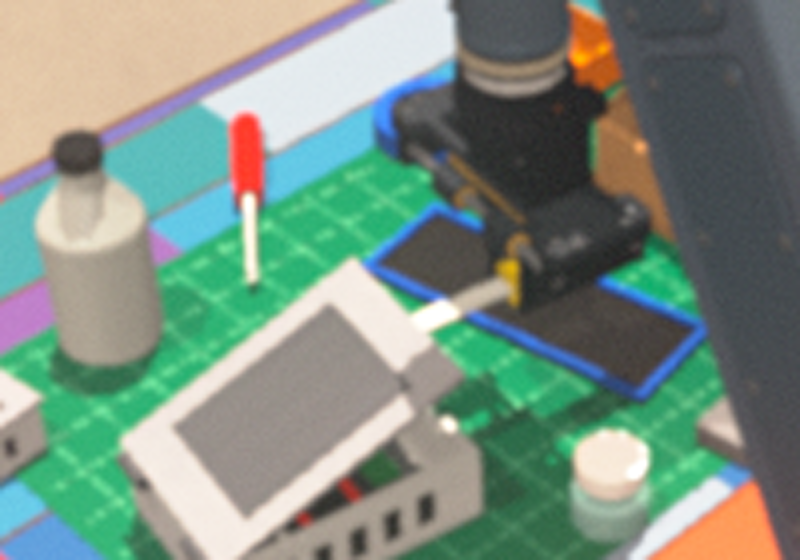

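View pics/w7.png

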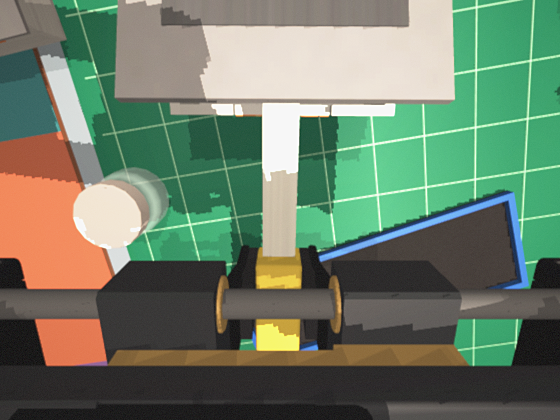

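```bash
python3 -m crank '0 0 0 0.2 0 -0.4 1;0 0 0 0.25 0 -0.35 1;0 0 0 0.3 0 -0.35 1;0 0 0 0.35 0 -0.3 1;0 0 0 0.4 0 -0.25 1' ; python3 -m crank '0 0 0 0.4 0 -0.25 1;0 0 0 0.4 0 -0.2 1;0 0 0 0.4 0 -0.15 1;0 0 0 0.4 0 -0.1 1;0 0 0 0 0 0 1' ; python3 go.py 0.51 0.26 0.22 80.45;python3 - <<'E'
from h import *
p=cam("wrist","w8"); s=cam("side","s8")
E
```

```text
time: 10.6
position: [0.4854, 0.1204, 0.1721]
tool_rot: [0.763, 0.646, -0.003, 0.003]
ft_force: [0.0, -2.6, -1.5]
grip_width: 0.0214
time: 11.22
position: [0.4967, 0.1894, 0.2015]
tool_rot: [0.762, 0.647, -0.002, 0.003]
ft_force: [0.7, 0.2, -1.3]
grip_width: 0.0217
t 11.22 pos [0.4967 0.1894 0.2015] yaw 80.6 pitch -0.4 F [ 0.7  0.2 -1.3] w 0.0217
turn [0.02 0.08 0.04] shift [ 1.793  0.043 -0.474] rows>= 2.0
shift if turned first [ 1.796  0.036 -0.462] q [ 0.16  0.43  1.69 -0.01  1.02  0.33]
```

View pics/s8.png

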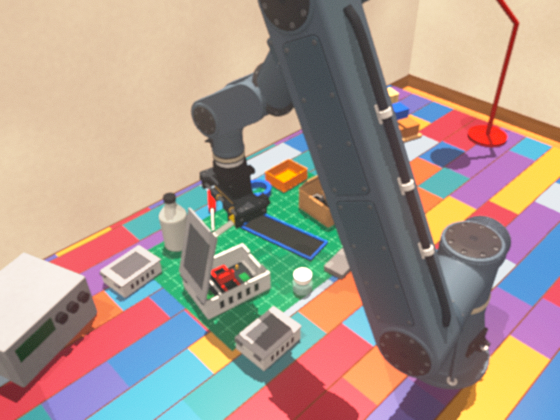

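View pics/w8.png

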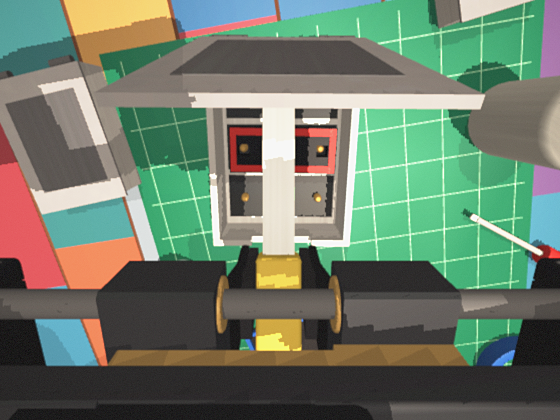

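```bash
python3 -m crank '0 0 0 0.4 0 -0.05 1;0 0 0 0.4 0 0 1;0 0 0 0.4 0 0 1;0 0 0 0.4 0 0 1;0 0 0 0.3 0 0 1' ; python3 -m crank '0 0 0 0.3 0 0 1;0 0 0 0 0 0 1'; python3 go.py 0.51 0.26 0.21 80.45;python3 - <<'E'
from h import *
p=cam("wrist","w9"); s=cam("side","s9")
E
```

```text
time: 11.95
position: [0.5087, 0.2667, 0.2015]
tool_rot: [0.763, 0.646, -0.004, 0.003]
ft_force: [-0.5, -0.9, -1.9]
grip_width: 0.0214
time: 12.2
position: [0.5104, 0.2757, 0.2018]
tool_rot: [0.762, 0.647, -0.009, 0.006]
ft_force: [0.0, -3.5, 2.9]
grip_width: 0.0215
t 12.2 pos [0.5104 0.2757 0.2018] yaw 80.7 pitch -1.2 F [ 0.  -3.5  2.9] w 0.0215
turn [-0.02  0.25  0.05] shift [-0.393  0.053 -0.196] rows>= 1.0
shift if turned first [-0.389  0.055 -0.204] q [ 0.31  0.5   1.56 -0.02  1.1   0.48]
```

View pics/s9.png

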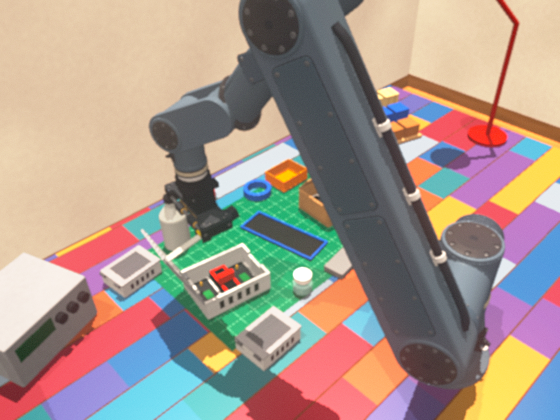

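View pics/w9.png

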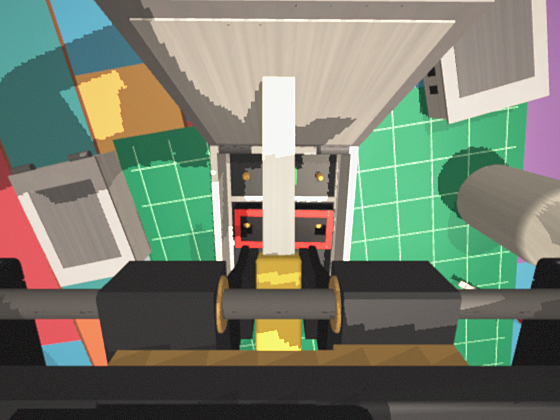

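```bash
python3 -m crank '0 0.2 0 -0.7 0 -0.1 1;0 0 0 -1 0 0 1;0 0 0.5 -1 0 0 1;0 0 1 -1 0 0 1;0 0 1 -1 0 0 1' ; python3 -m crank '0 0 1 -0.8 0 0 1;0 0 1 -0.4 0 0 1;0 0 1 0 0 0 1;0 0 1 0 0 0 1;0 0 1 0 0 0 1' ; python3 go.py 0.545 -0.0255 0.06 9.5
```

```text
time: 12.92
position: [0.4765, 0.0932, 0.2077]
tool_rot: [0.829, 0.559, 0.004, 0.001]
ft_force: [0.8, -0.4, -1.2]
grip_width: 0.0215
time: 13.55
position: [0.4594, 0.0476, 0.209]
tool_rot: [0.934, 0.356, 0.007, -0.0]
ft_force: [-0.5, -0.1, -0.0]
grip_width: 0.0217
t 13.55 pos [0.4594 0.0476 0.209 ] yaw 41.7 pitch 0.8 F [-0.5 -0.1 -0. ] w 0.0217
turn [ 0.01 -0.17  6.44] shift [0.33  2.769 3.743] rows>= 7.0
shift if turned first [1.809 2.154 3.725] q [-0.14  0.32  1.85  0.01  0.95  0.69]
```

```bash
python3 -m crank '0 0 1 0 0 0.2 1;0 0 1 0 0 0.3 1;0 0 1 0.3 0.4 0.3 1;0 0 1 0.3 0.4 0.3 1;0 0 1 0.3 0.4 0.3 1' ; python3 -m crank '0 0 0.8 0.3 0.4 0.3 1;0 0 0 0.3 0.4 0.3 1;0 0 0 0 0 0.3 1;0 0 0 0 0 0 1' ; python3 go.py 0.545 -0.0255 0.06 9.5
```

```text
time: 14.18
position: [0.5188, 0.0236, 0.1548]
tool_rot: [0.99, 0.138, 0.012, -0.003]
ft_force: [0.6, 0.9, -0.6]
grip_width: 0.0217
time: 14.68
position: [0.5541, -0.0014, 0.117]
tool_rot: [0.995, 0.102, 0.013, -0.004]
ft_force: [-0.9, 0.0, -1.1]
grip_width: 0.0213
t 14.68 pos [ 0.5541 -0.0014  0.117 ] yaw 11.7 pitch 1.5 F [-0.9  0.  -1.1] w 0.0213
turn [-0.07 -0.3   0.44] shift [-0.382  0.552  1.414] rows>= 2.0
shift if turned first [-0.324  0.558  1.426] q [-0.21  0.57  1.73  0.02  0.82  1.14]
```

```bash
python3 -m crank '-0.07 -0.3 0.4 -0.2 0.3 0.4 1;0 0 0 -0.15 0.25 0.5 1;0 0 0 0 0 0.3 1;0 0 0 0 0 0 1' ; python3 go.py 0.545 -0.0255 0.005 9.5
python3 - <<'E'
from h import *
p=cam("wrist","w10")
E
```

```text
time: 15.18
position: [0.5428, -0.026, 0.0667]
tool_rot: [0.997, 0.083, -0.002, 0.001]
ft_force: [0.6, -0.3, -1.1]
grip_width: 0.0214
t 15.18 pos [ 0.5428 -0.026   0.0667] yaw 9.6 pitch -0.2 F [ 0.6 -0.3 -1.1] w 0.0214
turn [0.01 0.04 0.01] shift [ 0.063 -0.004  1.541] rows>= 2.0
shift if turned first [ 0.057 -0.003  1.542] q [-0.25  0.65  1.76 -0.    0.73  1.15]
```

View pics/w10.png

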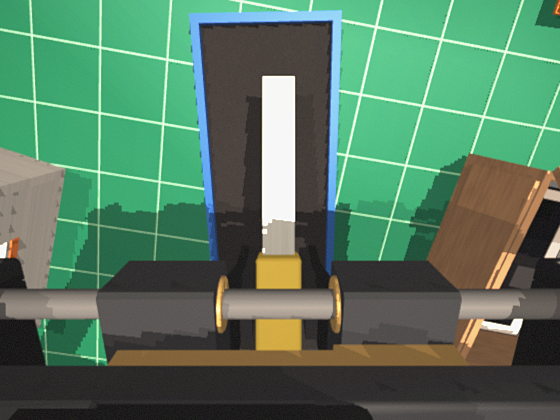

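```bash
python3 -m crank '0 0 0 0.05 -0.15 0.5 1;0 0 0 0 0 0.5 1;0 0 0 0 0 0.3 1;0 0 0 0 0 0.1 1;0 0 0 0 0 0 1' ; python3 go.py 0.545 -0.02 0.005 9.5
```

```text
time: 15.85
position: [0.5461, -0.0196, 0.0142]
tool_rot: [0.996, 0.084, 0.001, 0.002]
ft_force: [-1.5, -0.6, 1.9]
grip_width: 0.0213
t 15.85 pos [ 0.5461 -0.0196  0.0142] yaw 9.6 pitch 0.1 F [-1.5 -0.6  1.9] w 0.0213
turn [ 0.05 -0.02  0.03] shift [-0.03   0.005  0.229] rows>= 1.0
shift if turned first [-0.03   0.006  0.229] q [-0.24  0.75  1.77 -0.01  0.61  1.17]
```

```bash
python3 -m crank '0 0 0 0 0 0.15 1;0 0 0 0 0 0.1 1;0 0 0 0 0 0 1;0 0 0 0 0 0 1' ; python3 go.py 0.545 -0.02 0.005 9.5
```

```text
time: 16.35
position: [0.546, -0.0198, 0.007]
tool_rot: [0.996, 0.084, 0.002, 0.003]
ft_force: [0.3, 0.2, -0.0]
grip_width: 0.0217
t 16.35 pos [ 0.546  -0.0198  0.007 ] yaw 9.6 pitch 0.2 F [ 0.3  0.2 -0. ] w 0.0217
turn [ 0.06 -0.04  0.03] shift [-0.026  0.001  0.051] rows>= 1.0
shift if turned first [-0.026  0.001  0.051] q [-0.24  0.76  1.78 -0.01  0.6   1.17]
```

```bash
python3 -m crank '0 0 0 0 0 0.09 1;0 0 0 0 0 0.02 1;0 0 0 0 0 0 0.25;0 0 0 0 0 0 0.25;0 0 0 0 0 0 0.25'; python3 -m crank '0 0 0 0 0 -0.6 0.25;0 0 0 0 0 -1 0.25;0 0 0 0 0 -1 0.25;0 0 0 0 0 -1 0.25;0 0 0 0 0 0 0.25'; python3 go.py 0.47 -0.22 0.2 9.5
python3 - <<'E'
from h import *
p=cam("wrist","w11")
E
```

```text
time: 16.98
position: [0.5476, -0.0199, 0.0044]
tool_rot: [0.996, 0.084, 0.004, 0.003]
ft_force: [0.3, -0.1, 0.0]
grip_width: 0.0322
time: 17.6
position: [0.5468, -0.0191, 0.1502]
tool_rot: [0.996, 0.084, 0.002, 0.003]
ft_force: [0.4, 0.3, -0.7]
grip_width: 0.0328
t 17.6 pos [ 0.5468 -0.0191  0.1502] yaw 9.7 pitch 0.2 F [ 0.4  0.3 -0.7] w 0.0328
turn [ 0.06 -0.04  0.03] shift [-2.732  4.636 -1.229] rows>= 5.0
shift if turned first [-2.724  4.637 -1.244] q [-0.24  0.52  1.7  -0.    0.91  1.17]
```

View pics/w11.png

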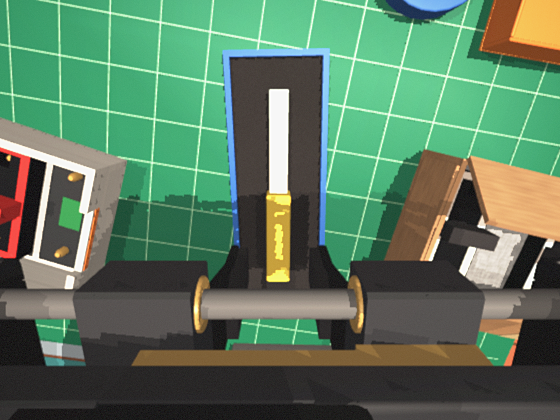

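```bash
python3 -m crank '0 0 0 -0.4 0.7 -1 1;0 0 0.7 -0.6 1 -0.8 1;0 0 0.7 -0.7 1 -0.7 1;0 0 0.7 -0.7 1 -0.6 1;0 0 0.7 -0.6 1 -0.5 1' >/dev/null; python3 -m crank '0 0 0 0 0.3 0 1;0 0 0 0 0 0 1'; python3 go.py 0.46 -0.237 0.28 -5
python3 - <<'E'
from h import *
p=cam("wrist","w12");np.savez("pics/w12.npz",**{k:p[k] for k in("xyz","attitude","camera_matrix")})
find(p,["carton","module0","spent","flap_near","flap_far"])
p=cam("top"); crop(p,"t12",300,440,160,260,6);np.savez("pics/t12.npz",**{k:p[k] for k in("xyz","attitude","camera_matrix")})
E
```

```text
time: 18.52
position: [0.4356, -0.2311, 0.2849]
tool_rot: [0.999, -0.041, -0.01, -0.003]
ft_force: [-0.6, 0.0, 0.5]
grip_width: 0.0008
t 18.52 pos [ 0.4356 -0.2311  0.2849] yaw -4.6 pitch -1.1 F [-0.6  0.   0.5] w 0.0008
turn [-0.06  0.23  0.07] shift [0.622 0.099 0.109] rows>= 1.0
shift if turned first [0.62  0.094 0.122] q [-0.71  0.28  1.66 -0.01  1.22  0.94]
carton 0.94 [ 0.553  -0.2465  0.0876] px [285.  67.]
carton 0.63 [ 0.5606 -0.0225  0.0017] px [107.  83.]
module0 0.74 [ 0.546  -0.2942  0.026 ] px [324.  76.]
module0 0.59 [ 0.5578 -0.1951  0.0217] px [241.  73.]
flap_near 0.78 [ 0.503  -0.2455  0.096 ] px [287. 119.]
flap_near 0.19 [ 0.5617 -0.0219  0.0015] px [106.  83.]
flap_far 0.66 [ 0.5901 -0.2436  0.1002] px [279.  23.]
```

View pics/w12.png

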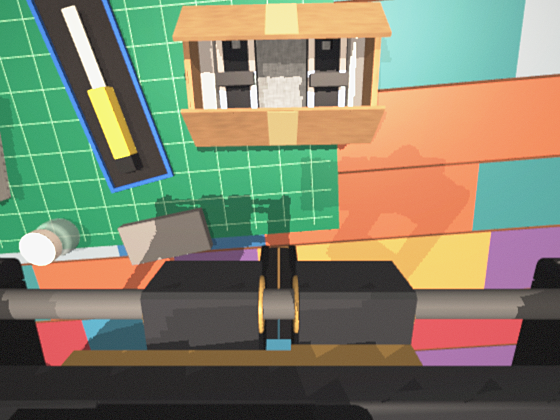

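View pics/t12.png

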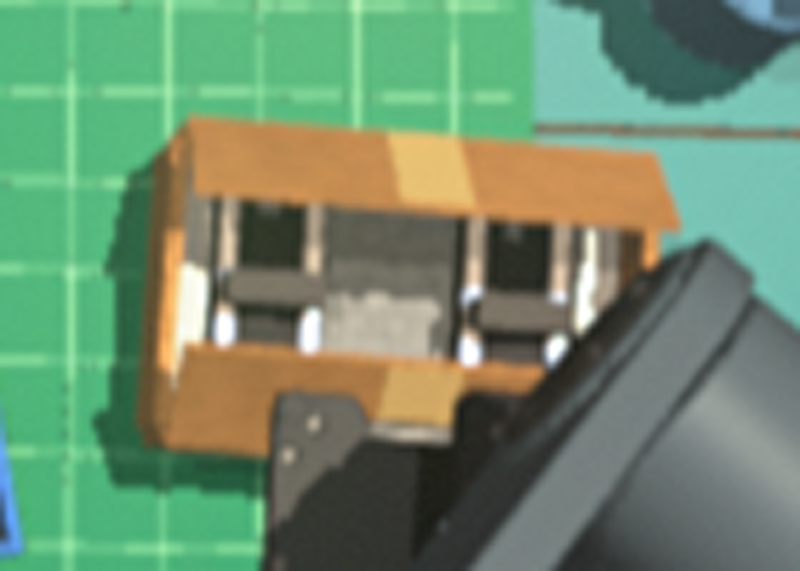

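Run:
```python
from h import *
np.set_printoptions(suppress=True,precision=4)
p=dict(np.load("pics/w12.npz"))
def L(uv,z):
    c=ray(p,uv,z); d=c[0]-c[1]; print(c.round(4).tolist(),"len",np.linalg.norm(d).round(4),"yawY",np.degrees(np.arctan2(d[1],d[0])).round(1),"mid",c.mean(0).round(4))
print("near hinge");L([(197,146),(372,144)],.072)
for z in(.09,.1,.11,.12): L([(183,112),(385,107)],z)
print("far hinge");L([(183,3),(384,2)],.07)
for z in(.09,.1,.11,.12): L([(174,38),(390,36)],z)
p=dict(np.load("pics/t12.npz")); f=lambda l:np.array(l)/5.714+[300,160]-.4
print("top far hinge");L(f([(190,117),(657,155)]),.072)
for z in(.09,.1,.11,.12): L(f([(190,192),(680,228)]),z)
```

```text
near hinge
[[0.481, -0.1425, 0.072], [0.4676, -0.3386, 0.072]] len 0.1966 yawY 86.1 mid [ 0.4743 -0.2405  0.072 ]
[[0.5186, -0.138, 0.09], [0.5068, -0.3469, 0.09]] len 0.2092 yawY 86.8 mid [ 0.5127 -0.2425  0.09  ]
[[0.5185, -0.1409, 0.1], [0.5071, -0.3439, 0.1]] len 0.2033 yawY 86.8 mid [ 0.5128 -0.2424  0.1   ]
[[0.5185, -0.1437, 0.11], [0.5074, -0.3408, 0.11]] len 0.1974 yawY 86.8 mid [ 0.513  -0.2423  0.11  ]
[[0.5185, -0.1466, 0.12], [0.5077, -0.3378, 0.12]] len 0.1915 yawY 86.8 mid [ 0.5131 -0.2422  0.12  ]
far hinge
[[0.622, -0.15, 0.07], [0.6066, -0.3501, 0.07]] len 0.2007 yawY 85.6 mid [ 0.6143 -0.25    0.07  ]
[[0.5877, -0.1409, 0.09], [0.5725, -0.3505, 0.09]] len 0.2101 yawY 85.8 mid [ 0.5801 -0.2457  0.09  ]
[[0.5857, -0.1437, 0.1], [0.5709, -0.3473, 0.1]] len 0.2042 yawY 85.8 mid [ 0.5783 -0.2455  0.1   ]
[[0.5838, -0.1465, 0.11], [0.5694, -0.3442, 0.11]] len 0.1983 yawY 85.8 mid [ 0.5766 -0.2453  0.11  ]
[[0.5818, -0.1492, 0.12], [0.5679, -0.3411, 0.12]] len 0.1924 yawY 85.8 mid [ 0.5749 -0.2452  0.12  ]
top far hinge
[[0.6186, -0.1495, 0.072], [0.6054, -0.3444, 0.072]] len 0.1953 yawY 86.1 mid [ 0.612  -0.2469  0.072 ]
[[0.5847, -0.1475, 0.09], [0.5727, -0.3486, 0.09]] len 0.2015 yawY 86.6 mid [ 0.5787 -0.248   0.09  ]
[[0.5833, -0.1463, 0.1], [0.5715, -0.3458, 0.1]] len 0.1999 yawY 86.6 mid [ 0.5774 -0.2461  0.1   ]
[[0.582, -0.1451, 0.11], [0.5703, -0.3431, 0.11]] len 0.1983 yawY 86.6 mid [ 0.5762 -0.2441  0.11  ]
[[0.5807, -0.1439, 0.12], [0.5691, -0.3403, 0.12]] len 0.1967 yawY 86.6 mid [ 0.5749 -0.2421  0.12  ]
```

```bash
python3 -m crank '0 0.2 0 0.9 0.07 0 1;0 0 0 0.9 0.07 0 1;0 0 0 0.8 0.07 0.4 1;0 0 0 0 0 0.8 1;0 0 0 0 0 0.8 1' >/dev/null; python3 -m crank '0 0 0 0 0 0 1'; python3 go.py 0.545 -0.2435 0.085 -3.9
```

```text
time: 19.62
position: [0.545, -0.2427, 0.2035]
tool_rot: [0.999, -0.036, 0.001, -0.001]
ft_force: [-0.2, 0.1, -0.7]
grip_width: 0.0005
t 19.62 pos [ 0.545  -0.2427  0.2035] yaw -4.1 pitch 0.1 F [-0.2  0.1 -0.7] w 0.0005
turn [-0.03 -0.02 -0.04] shift [-0.004  0.028  2.963] rows>= 3.0
shift if turned first [0.    0.019 2.963] q [-0.61  0.51  1.53  0.    1.1   1.03]
```

```bash
python3 -m crank '0 0 0 0 0 0.8 1;0 0 0 0 0 0.8 1;0 0 0 0 0 0.8 1;0 0 0 0 0 0.45 1;0 0 0 0 0 0 1' >/dev/null; python3 go.py 0.545 -0.2435 0.085 -3.9
python3 - <<'E'
from h import *
p=cam("wrist","w13")
E
```

```text
t 20.25 pos [ 0.5519 -0.2445  0.0946] yaw -3.9 pitch 0.8 F [ 0.3  0.2 -0.2] w 0.0008
turn [ 0.05 -0.16 -0.  ] shift [-0.177 -0.015  0.238] rows>= 1.0
shift if turned first [-0.174 -0.014  0.241] q [-0.6   0.66  1.6   0.    0.86  1.03]
```

View pics/w13.png

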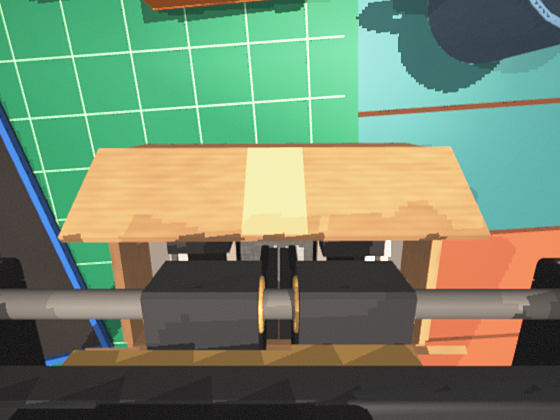

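```bash
python3 -m crank '0 -0.15 0 0 0 0.25 1;0 0 0 -0.6 0 0 1;0 0 0 -0.6 0 0 1;0 0 0 -0.6 0 0 1;0 0 0 -0.6 0 0 1'; python3 go.py 0.408 -0.236 0.085 -3.9
```

```text
time: 20.92
position: [0.4632, -0.2427, 0.0901]
tool_rot: [0.999, -0.033, 0.009, 0.008]
ft_force: [1.6, -1.0, -0.1]
grip_width: 0.0003
t 20.93 pos [ 0.4632 -0.2427  0.0901] yaw -3.8 pitch 1.1 F [ 1.6 -1.  -0.1] w 0.0003
turn [ 0.19 -0.22  0.02] shift [-1.39  -0.078  0.099] rows>= 2.0
shift if turned first [-1.388 -0.074  0.127] q [-0.7   0.59  1.82 -0.    0.71  0.94]
```

```bash
python3 -m crank '0 -0.2 0 -0.5 0 0.1 1;0 0 0 -0.5 0 0.03 1;0 0 0 -0.5 0 0 1;0 0 0 0 0 0 1'; python3 go.py 0.405 -0.236 0.083 -3.9
python3 - <<'E'
from h import *
p=cam("wrist","w14");p=cam("top","t14")
E
```

```text
time: 21.42
position: [0.402, -0.24, 0.0857]
tool_rot: [0.999, -0.034, 0.001, 0.01]
ft_force: [0.5, -0.0, 0.1]
grip_width: 0.0005
t 21.43 pos [ 0.402  -0.24    0.0857] yaw -3.9 pitch 0.1 F [ 0.5 -0.   0.1] w 0.0005
turn [ 0.22 -0.03  0.01] shift [ 0.069 -0.107  0.065] rows>= 1.0
shift if turned first [ 0.069 -0.106  0.067] q [-0.77  0.56  1.95 -0.02  0.62  0.89]
```

View pics/w14.png

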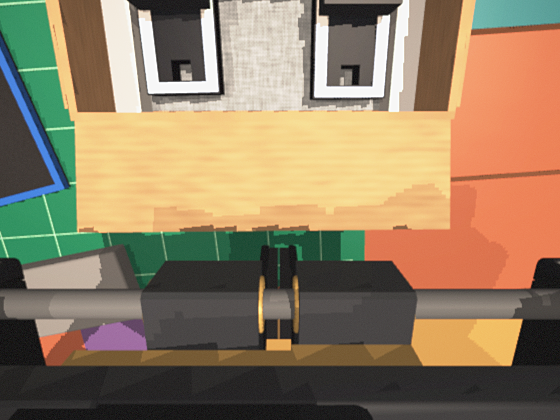

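```bash
python3 -m crank '0.2 0 0 0 0 -0.8 1;0 0 0 0.9 0 -0.2 1;0 0 0 0.9 0.1 0 1;0 0 0 0.9 0.1 0 1;0 0 0 0.6 0.1 0.4 1'>/dev/null; python3 -m crank '0 0 0 0 0 0.5 1;0 0 0 0 0 0 1'; python3 go.py 0.545 -0.2435 0.085 -3.9
```

```text
time: 22.4
position: [0.5486, -0.2641, 0.0928]
tool_rot: [0.999, -0.031, 0.007, 0.005]
ft_force: [-0.2, -0.2, -0.3]
grip_width: 0.0004
t 22.4 pos [ 0.5486 -0.2641  0.0928] yaw -3.6 pitch 0.8 F [-0.2 -0.2 -0.3] w 0.0004
turn [ 0.11 -0.17  0.06] shift [-0.126 -0.51   0.189] rows>= 1.0
shift if turned first [-0.126 -0.507  0.196] q [-0.63  0.67  1.59  0.    0.86  1.  ]
```

```bash
python3 -m crank '0.1 -0.17 0 0.1 -0.4 0.2 1;0 0 0 0.6 -0.1 0 1;0 0 0 0.6 0 0 1;0 0 0 0.6 0 0 1;0 0 0 0.6 0 0 1'; python3 go.py 0.68 -0.252 0.085 -3.9
```

```text
time: 23.02
position: [0.6509, -0.2448, 0.0855]
tool_rot: [1.0, -0.031, -0.004, -0.001]
ft_force: [-0.3, -0.2, 0.4]
grip_width: 0.0007
t 23.02 pos [ 0.6509 -0.2448  0.0855] yaw -3.6 pitch -0.4 F [-0.3 -0.2  0.4] w 0.0007
turn [-0.03  0.09  0.06] shift [0.736 0.134 0.007] rows>= 1.0
shift if turned first [0.737 0.13  0.013] q [-0.52  0.78  1.34 -0.    1.03  1.11]
```

```bash
python3 -m crank '0 0 0 0.5 0.1 0 1;0 0 0 0.5 0 0 1;0 0 0 0 0 0 1'; python3 go.py 0.68 -0.252 0.085 -3.9;  python3 -m crank '0 0 0 0 0 -1 1;0 0 0 -1 0 -1 1;0 0 0 -1 0 -1 1;0 0 0 -1 0 -0.8 1;0 0 0 -1 0 -0.2 1'
python3 - <<'E'
from h import *
p=cam("wrist","w15");p=cam("top","t15")
E
```

```text
time: 23.4
position: [0.6943, -0.2476, 0.0863]
tool_rot: [1.0, -0.03, -0.003, -0.002]
ft_force: [-0.4, 0.3, -0.3]
grip_width: 0.0007
t 23.4 pos [ 0.6943 -0.2476  0.0863] yaw -3.4 pitch -0.4 F [-0.4  0.3 -0.3] w 0.0007
turn [-0.04  0.07  0.09] shift [-0.35   0.132  0.035] rows>= 1.0
shift if turned first [-0.349  0.134  0.033] q [-0.49  0.83  1.21  0.    1.11  1.14]
time: 24.02
position: [0.5287, -0.2338, 0.2505]
tool_rot: [1.0, -0.029, -0.007, -0.003]
ft_force: [0.5, -1.0, -0.2]
grip_width: 0.0002
```

View pics/w15.png

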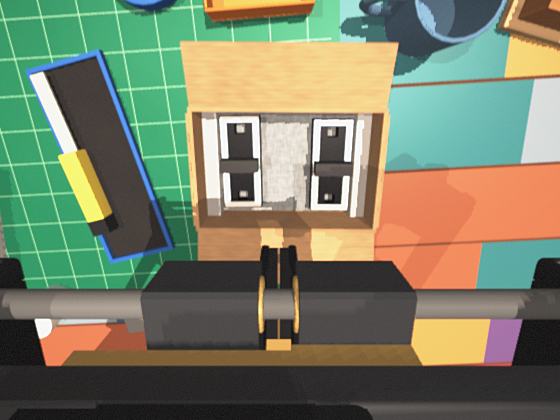

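View pics/t15.png

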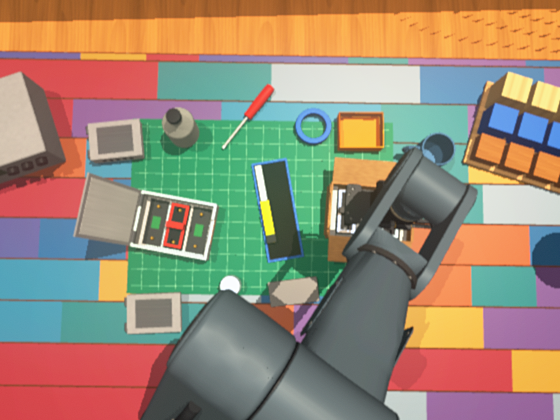

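```bash
python3 -m crank '0 0 -1 0 -0.55 0 0.4;0 0 -1 0 -0.55 0 0.4;0 0 -1 0.1 -0.55 0 0.4;0 0 -1 0.15 -0.54 0 0.4;0 0 -1 0.2 -0.52 0 0.4'>/dev/null; python3 -m crank '0 0 -1 0.23 -0.5 0 0.4;0 0 -1 0.3 -0.45 0 0.4;0 0 -1 0.35 -0.42 0 0.4;0 0 -1 0.4 -0.4 0 0.4;0 0 -1 0.45 -0.35 0 0.4' >/dev/null;  python3 -m crank '0 0 -1 0.47 -0.31 0 0.4;0 0 -1 0.5 -0.25 0 0.4;0 0 -1 0.5 -0.2 0 0.4;0 0 -1 0.5 -0.15 0 0.4;0 0 -1 0.5 -0.15 0 0.4';python3 go.py 0.49 0.13 0.25 80.45
```

```text
time: 26.0
position: [0.5513, 0.1129, 0.2489]
tool_rot: [0.799, 0.601, -0.009, -0.016]
ft_force: [0.1, 0.7, -0.3]
grip_width: 0.026
t 26.0 pos [0.5513 0.1129 0.2489] yaw 74.0 pitch 0.3 F [ 0.1  0.7 -0.3] w 0.026
turn [-0.41 -0.08 -1.3 ] shift [-0.013 -1.59   0.03 ] rows>= 2.0
shift if turned first [ 0.167 -1.581 -0.027] q [-0.    0.43  1.54  0.02  1.21  0.27]
```

```bash
python3 -m crank '-0.2 0 -0.65 0.05 -0.8 0 0.4;-0.2 0 -0.65 0 -0.8 0 0.4;0 0 0 0 0 0 0.4';python3 go.py 0.49 0.13 0.25 80.45;python3 - <<'E'
from h import *
p=cam("wrist","w16");np.savez("pics/w16.npz",**{k:p[k] for k in("xyz","attitude","camera_matrix")})
find(p,["spent","bay0","bay1","bay2","module0"])
p=cam("top"); crop(p,"t16",60,320,110,290,6);np.savez("pics/t16.npz",**{k:p[k] for k in("xyz","attitude","camera_matrix")})
E
```

```text
time: 26.38
position: [0.4865, 0.1339, 0.2491]
tool_rot: [0.761, 0.648, 0.002, -0.004]
ft_force: [-0.3, 0.0, 0.8]
grip_width: 0.0261
t 26.38 pos [0.4865 0.1339 0.2491] yaw 80.8 pitch 0.4 F [-0.3  0.   0.8] w 0.0261
turn [-0.03 -0.09  0.08] shift [-0.082  0.101 -0.023] rows>= 1.0
shift if turned first [-0.082  0.102 -0.022] q [0.04 0.33 1.7  0.01 1.11 0.2 ]
spent 0.56 [0.5045 0.2273 0.0294] px [281.  97.]
bay0 0.97 [0.3047 0.2768 0.0435] px [85. 79.]
bay0 0.61 [0.5068 0.2502 0.005 ] px [280.  77.]
bay1 0.97 [0.3047 0.2768 0.0435] px [85. 79.]
bay1 0.61 [0.5068 0.2502 0.005 ] px [280.  77.]
bay2 0.97 [0.3047 0.2768 0.0435] px [85. 79.]
bay2 0.61 [0.5068 0.2502 0.005 ] px [280.  77.]
module0 0.68 [0.5085 0.2546 0.0024] px [280.  73.]
```

View pics/w16.png

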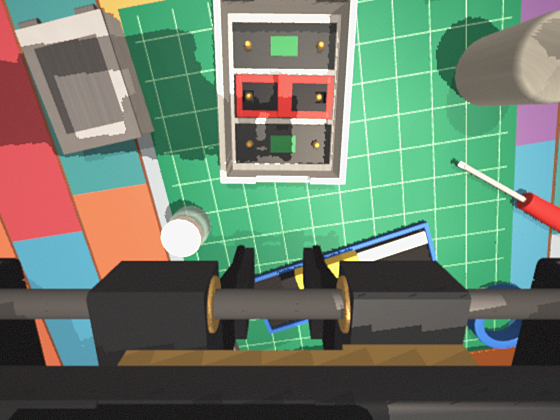

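View pics/t16.png

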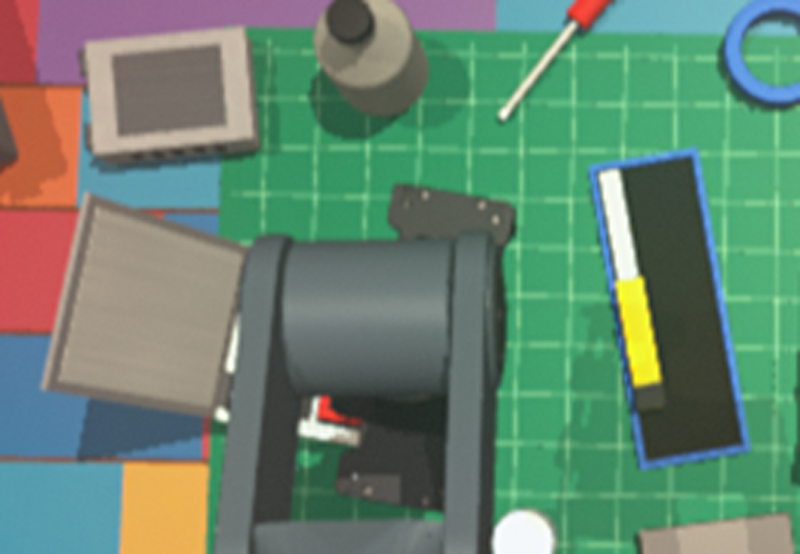

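Run:
```python
from h import *
import cv2
np.set_printoptions(suppress=True,precision=4)
p=dict(np.load("pics/w16.npz"))
im=cv2.imread("pics/w16.png"); cv2.imwrite("pics/w16c.png",cv2.resize(im[0:190,210:360],None,fx=4,fy=4,interpolation=cv2.INTER_CUBIC)[:600])
for a in [[(248,44),(320,45)],[(249,97),(318,97)],[(250,144),(317,144)]]:
    c=ray(p,a,.019); d=c[1]-c[0]; print(c.mean(0),np.linalg.norm(d),np.degrees(np.arctan2(d[1],d[0])))
c=ray(p,[(221,183),(345,184)],.058);d=c[1]-c[0];print("rim -Y",c.mean(0),np.linalg.norm(d),np.degrees(np.arctan2(d[1],d[0])))
u=np.array([.5074,.2287,.019]);Y=np.array([np.cos(np.radians(80.45)),np.sin(np.radians(80.45)),0]);X=np.array([Y[1],-Y[0],0])
for k in(-54,0,54): print(proj(p,[u+Y*k/1e3-X*.04,u+Y*k/1e3+X*.04]).round(1).tolist())
```

```text
[0.5165 0.2808 0.019 ] 0.07826637585545644 -9.827395184625345
[0.5077 0.2275 0.019 ] 0.07817766136456614 -9.085839336321287
[0.4996 0.1758 0.019 ] 0.07890985744431217 -9.06747522332164
rim -Y [0.4926 0.1371 0.058 ] 0.13608679985108763 -9.521199057125182
[[248.6, 144.1], [316.5, 144.7]]
[[247.8, 95.7], [318.4, 96.3]]
[[246.9, 43.1], [320.5, 43.7]]
```

View pics/w16c.png

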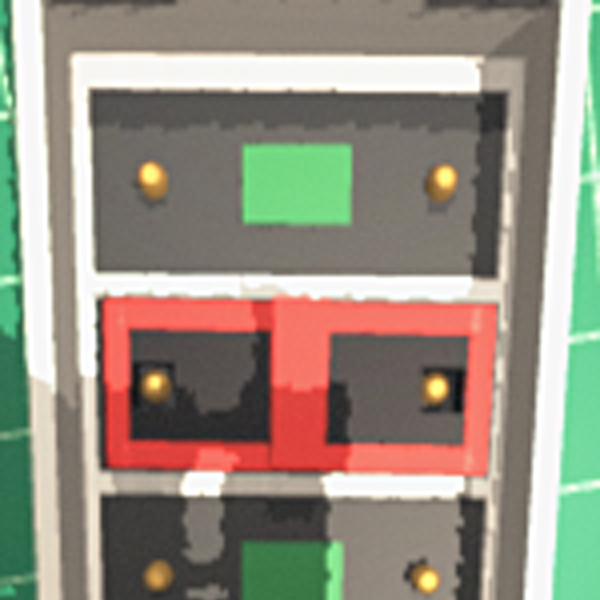

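```bash
python3 go.py 0.5076 0.2282 0.1 80.45
python3 - <<'E'
from h import *
p=dict(np.load("pics/w16.npz"))
u=np.array([.5076,.2282,.052]);Y=np.array([np.cos(np.radians(80.45)),np.sin(np.radians(80.45)),0]);X=np.array([Y[1],-Y[0],0])
print(((proj(p,[u+a*X*.007+b*Y*.021 for a in(-1,1) for b in (-1,1)])-[210,0])*4).round(0).tolist())
E
```

```text
t 26.73 pos [0.4909 0.1325 0.2495] yaw 80.7 pitch 0.5 F [-0.1 -0.5  0.2] w 0.0261
turn [ 0.01 -0.09  0.05] shift [2.398 0.022 3.757] rows>= 4.0
shift if turned first [2.428 0.015 3.738] q [0.04 0.33 1.69 0.01 1.11 0.2 ]
[[267.0, 463.0], [268.0, 292.0], [320.0, 464.0], [323.0, 292.0]]
```

```bash
python3 -m crank '0 0 0 0.8 0 0.5 0.4;0 0 0 0.8 0 0.8 0.4;0 0 0 0.8 0 0.9 0.4;0 0 0 0 0 0.8 0.4;0 0 0 0 0 0 0.4'>/dev/null;python3 go.py 0.5076 0.2282 0.031 80.45;python3 - <<'E'
from h import *
p=cam("wrist","w17")
E
```

```text
t 27.35 pos [0.5133 0.2297 0.1274] yaw 80.4 pitch 0.5 F [ 0.5 -0.7  1.2] w 0.0261
turn [ 0.08 -0.11 -0.01] shift [-0.084 -0.152  2.408] rows>= 3.0
shift if turned first [-0.062 -0.135  2.41 ] q [0.22 0.57 1.69 0.01 0.87 0.38]
```

View pics/w17.png

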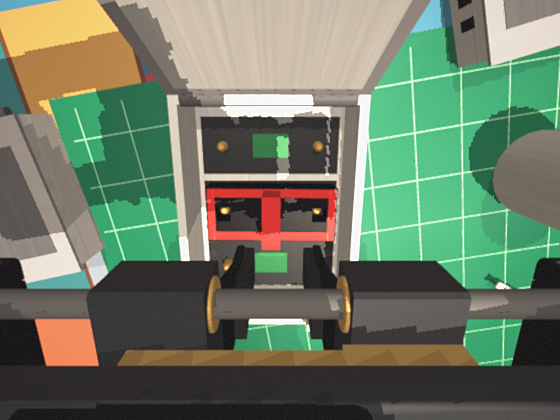

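```bash
python3 -m crank '0.08 -0.1 0 -0.07 -0.13 0.5 0.4;0 0 0 0 0 0.6 0.4;0 0 0 0 0 0.6 0.4;0 0 0 0 0 0.4 0.4;0 0 0 0 0 0 0.4'>/dev/null;python3 go.py 0.5076 0.2282 0.031 80.45
```

```text
t 28.02 pos [0.5197 0.2282 0.0534] yaw 80.1 pitch 0.6 F [-0.4 -0.2 -0.3] w 0.0259
turn [ 0.25 -0.11 -0.07] shift [-0.056 -0.309  0.553] rows>= 1.0
shift if turned first [-0.049 -0.297  0.56 ] q [0.22 0.69 1.72 0.   0.7  0.39]
```

```bash
python3 -m crank '0.25 -0.1 -0.07 -0.05 -0.32 -0.05 0.4;0 0 0 0 0 0 0.4'>/dev/null;python3 go.py 0.5076 0.2282 0.031 80.45
```

```text
t 28.27 pos [0.5074 0.2283 0.0569] yaw 80.4 pitch 0.1 F [-0.2 -0.9  0.5] w 0.0257
turn [ 0.02 -0.02 -0.01] shift [-0.002  0.005  0.648] rows>= 1.0
shift if turned first [-0.001  0.006  0.648] q [0.22 0.68 1.74 0.   0.72 0.39]
```

```bash
python3 - <<'E'
from h import *
p=cam("wrist","w18")
E
python3 -m crank '0 0 0 0 0 0.3 0.4;0 0 0 0 -0.04 0.25 0.4;0 0 0 0 0 0 0.4'>/dev/null;python3 go.py 0.5076 0.2282 0.031 80.45
```

```text
t 28.7 pos [0.5065 0.2286 0.033 ] yaw 80.4 pitch 0.1 F [-0.5  0.8  0.5] w 0.0261
turn [ 0.03 -0.02 -0.01] shift [-0.006  0.029  0.049] rows>= 1.0
shift if turned first [-0.006  0.029  0.049] q [0.22 0.72 1.75 0.   0.67 0.39]
```

View pics/w18.png

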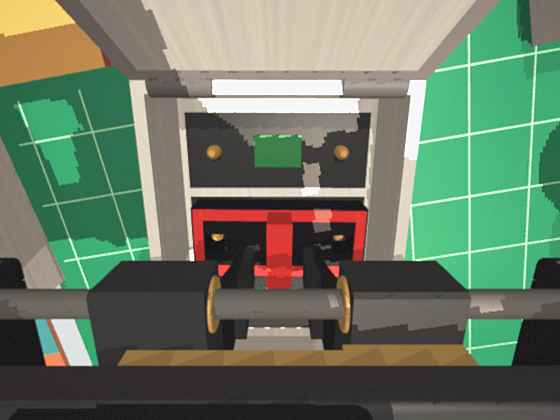

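Rib is centred between the jaws. Close and lift.

```bash
python3 -m crank '0 0 0 0 0 0 1;0 0 0 0 0 0 1;0 0 0 0 0 0 1;0 0 0 0 0 0 1' 40; python3 -m crank '0 0 0 0 0 -0.3 1;0 0 0 0 0 -0.5 1;0 0 0 0 0 -0.8 1;0 0 0 0 0 -0.8 1;0 0 0 0 0 0 1'; python3 go.py 0.545 -0.2435 0.2 86.1
```

```text
time: 29.2
position: [0.5066, 0.2286, 0.0325]
tool_rot: [0.764, 0.645, 0.001, 0.0]
ft_force: [-0.5, 0.3, -2.0]
grip_width: 0.0139
time: 29.82
position: [0.5059, 0.2284, 0.1334]
tool_rot: [0.764, 0.646, 0.001, 0.0]
ft_force: [0.0, -0.1, -2.2]
grip_width: 0.0134
t 29.82 pos [0.5059 0.2284 0.1334] yaw 80.4 pitch 0.1 F [ 0.  -0.1 -2.2] w 0.0134
turn [ 0.03 -0.02 -1.14] shift [-11.467   2.932  -1.682] rows>= 12.0
shift if turned first [-11.705   1.777  -1.665] q [0.22 0.56 1.7  0.   0.89 0.39]
```

```bash
python3 -m crank '0 0 0 -0.5 0.1 -0.6 1;0 0 0 -0.9 0.25 -0.4 1;0 0 0 -1 0.25 -0.2 1;0 0 0 -1 0.25 -0.1 1;0 0 0 -1 0.25 -0.1 1'>/dev/null; python3 -m crank '0 0 0 -1 0.25 -0.05 1;0 0 0 -1 0.25 0 1;0 0 0 -1 0.25 0 1;0 0 0 -1 0.25 0 1;0 0 -0.2 -1 0.25 0 1'; python3 go.py 0.545 -0.2435 0.2 86.1
```

```text
time: 31.08
position: [0.5296, -0.1657, 0.1827]
tool_rot: [0.756, 0.655, -0.004, -0.007]
ft_force: [-0.0, -0.8, -1.6]
grip_width: 0.0138
t 31.07 pos [ 0.5296 -0.1657  0.1827] yaw 81.8 pitch 0.2 F [-0.  -0.8 -1.6] w 0.0138
turn [-0.17 -0.04 -0.86] shift [-1.869  0.653 -0.449] rows>= 2.0
shift if turned first [-1.915  0.518 -0.433] q [-0.5   0.49  1.64 -0.    1.03 -0.36]
```

```bash
python3 -m crank '-0.17 0 -0.86 -0.6 0.2 -0.2 1;0 0 0 -0.3 0.1 -0.1 1;0 0 0 0 0 0 1'
python3 - <<'E'
from h import *
p=cam("wrist","w19");np.savez("pics/w19.npz",**{k:p[k] for k in("xyz","attitude","camera_matrix")})
p=cam("top");crop(p,"t19",300,440,150,260,6);np.savez("pics/t19.npz",**{k:p[k] for k in("xyz","attitude","camera_matrix")})
E
python3 go.py 0.545 -0.2435 0.2 86.1
```

```text
time: 31.45
position: [0.5356, -0.2059, 0.1911]
tool_rot: [0.732, 0.681, 0.001, -0.004]
ft_force: [-0.1, 0.3, -2.3]
grip_width: 0.0138
t 31.55 pos [ 0.535  -0.2044  0.1909] yaw 85.9 pitch 0.4 F [ 0.2  0.6 -1.5] w 0.0137
turn [-0.07 -0.09 -0.03] shift [-0.956  0.317 -0.236] rows>= 1.0
shift if turned first [-0.958  0.315 -0.227] q [-0.56  0.5   1.59  0.    1.06 -0.49]
```

View pics/w19.png

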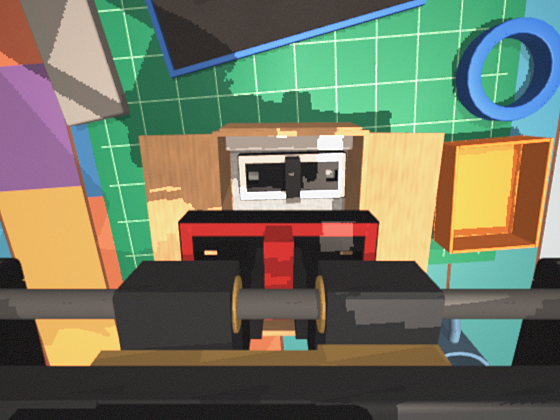

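View pics/t19.png

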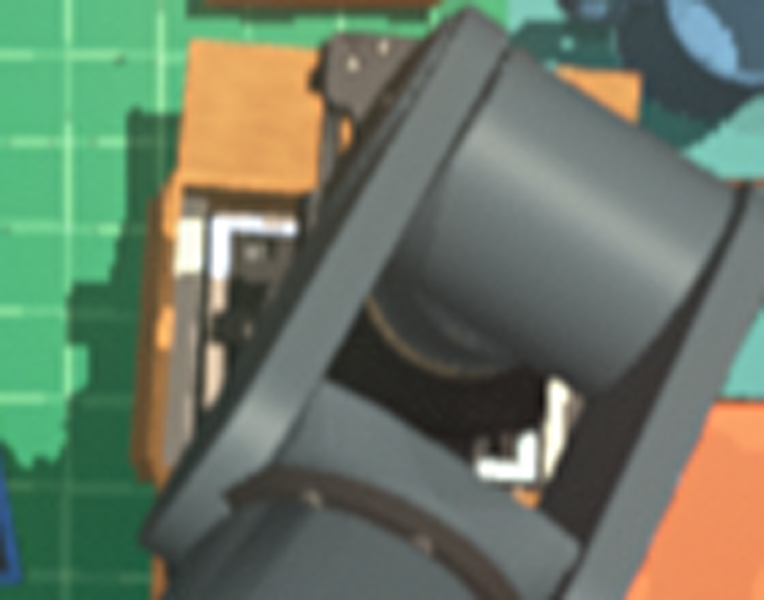

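```bash
python3 - <<'E'
from h import *
np.set_printoptions(suppress=True,precision=4)
p=dict(np.load("pics/w19.npz"))
c=ray(p,[(238,153),(345,153),(346,199),(238,201)],.026);print(c,c.mean(0))
p=dict(np.load("pics/t12.npz")); f=lambda l:np.array(l)/5.714+[300,160]-.4
c=ray(p,f([(214,330),(322,335),(458,340),(572,350)]),.026);print("t12 edges",c)
p=dict(np.load("pics/t19.npz")); f=lambda l:np.array(l)/5.4545+[300,150]-.4
c=ray(p,f([(209,217),(539,480)]),.026);print("t19 corners",c)
E
python3 go.py 0.5435 -0.244 0.12 86.1
```

```text
[[ 0.4987 -0.1632  0.026 ]
 [ 0.6043 -0.1707  0.026 ]
 [ 0.6047 -0.2178  0.026 ]
 [ 0.4935 -0.2121  0.026 ]] [ 0.5503 -0.1909  0.026 ]
t12 edges [[ 0.5335 -0.1655  0.026 ]
 [ 0.532  -0.2119  0.026 ]
 [ 0.5307 -0.2703  0.026 ]
 [ 0.5271 -0.3192  0.026 ]]
t19 corners [[ 0.6027 -0.1675  0.026 ]
 [ 0.486  -0.3157  0.026 ]]
t 31.55 pos [ 0.535  -0.2044  0.1909] yaw 85.9 pitch 0.4 F [ 0.2  0.6 -1.5] w 0.0137
turn [-0.07 -0.09 -0.03] shift [-0.986  0.292  1.764] rows>= 2.0
shift if turned first [-0.973  0.279  1.773] q [-0.56  0.5   1.59  0.    1.06 -0.49]
```

```bash
python3 -m crank '0 -0.1 0 -0.6 0.2 0.2 1;0 0 0 -0.35 0.08 0.5 1;0 0 0 0 0 0.5 1;0 0 0 0 0 0.5 1;0 0 0 0 0 0 1'>/dev/null; python3 go.py 0.5435 -0.2425 0.031 86.1
```

```text
t 32.17 pos [ 0.5427 -0.2436  0.1157] yaw 86.1 pitch 0.0 F [ 0.5  0.9 -2.4] w 0.0139
turn [-0.12 -0.01 -0.01] shift [0.028 0.041 2.117] rows>= 3.0
shift if turned first [0.029 0.019 2.117] q [-0.61  0.63  1.6  -0.01  0.93 -0.53]
```

```bash
python3 -m crank '-0.12 0 0 0 0 0.5 1;0 0 0 0 0 0.4 1;0 0 0 0 0 0.4 1;0 0 0 0 0 0 1'>/dev/null; python3 go.py 0.5435 -0.2425 0.031 86.1
```

```text
t 32.67 pos [ 0.5437 -0.2448  0.0616] yaw 86.0 pitch -0.0 F [-0.7  0.3 -1.6] w 0.0136
turn [ 0.02  0.   -0.01] shift [ 0.056 -0.01   0.765] rows>= 1.0
shift if turned first [ 0.056 -0.009  0.765] q [-0.61  0.71  1.63  0.    0.8  -0.54]
```

```bash
python3 -m crank '0 0 0 0.06 0 0.4 1;0 0 0 0 0 0.25 1;0 0 0 0 0 0.1 1;0 0 0 0 0 0 1'; python3 go.py 0.5435 -0.2425 0.031 86.1
```

```text
time: 33.17
position: [0.5452, -0.2428, 0.0307]
tool_rot: [0.731, 0.682, 0.001, 0.002]
ft_force: [-0.2, 0.5, -1.9]
grip_width: 0.014
t 33.17 pos [ 0.5452 -0.2428  0.0307] yaw 86.1 pitch -0.1 F [-0.2  0.5 -1.9] w 0.014
turn [ 0.05  0.02 -0.01] shift [ 0.005 -0.044 -0.008] rows>= 1.0
shift if turned first [ 0.005 -0.044 -0.008] q [-0.61  0.76  1.64  0.    0.74 -0.54]
```

```bash
python3 -m crank '0 0 0 0 0 0.05 1;0 0 0 0 0 0 1;0 0 0 0 0 0 0.35;0 0 0 0 0 0 0.35;0 0 0 0 0 0 0.35'; python3 -m crank '0 0 0 0 0 -0.5 0.35;0 0 0 0 0 -0.7 0.35;0 0 0 0 0 -0.8 0.35;0 0 0 -0.5 0 -0.8 0.35;0 0 0 -0.5 0 -0.8 0.35'; python3 -m crank '0 0 0 -0.7 0 0 0.35;0 0 0 0 0 0 0.35'
python3 - <<'E'
from h import *
p=cam("wrist","w20");np.savez("pics/w20.npz",**{k:p[k] for k in("xyz","attitude","camera_matrix")})
find(p,["module0","spent"])
E
python3 go.py 0.547 -0.1885 0.1 86.1
```

```text
time: 33.8
position: [0.5465, -0.2438, 0.032]
tool_rot: [0.731, 0.682, 0.001, 0.004]
ft_force: [-0.7, 0.6, 0.3]
grip_width: 0.0273
time: 34.42
position: [0.5407, -0.2811, 0.1761]
tool_rot: [0.73, 0.683, 0.0, -0.001]
ft_force: [0.1, -0.8, 0.3]
grip_width: 0.0281
time: 34.67
position: [0.5404, -0.3121, 0.1797]
tool_rot: [0.731, 0.683, 0.001, 0.003]
ft_force: [-0.6, 0.5, 0.4]
grip_width: 0.0283
module0 0.91 [ 0.5507 -0.193   0.0252] px [279.  62.]
spent 0.72 [ 0.5452 -0.2402  0.0269] px [277. 118.]
t 34.83 pos [ 0.5401 -0.3091  0.1788] yaw 86.3 pitch -0.0 F [-0.3  0.5 -0. ] w 0.0283
turn [0.04 0.01 0.03] shift [ 3.022 -0.03   1.969] rows>= 4.0
shift if turned first [ 3.021 -0.032  1.97 ] q [-0.7   0.57  1.49  0.    1.08 -0.64]
```

View pics/w20.png

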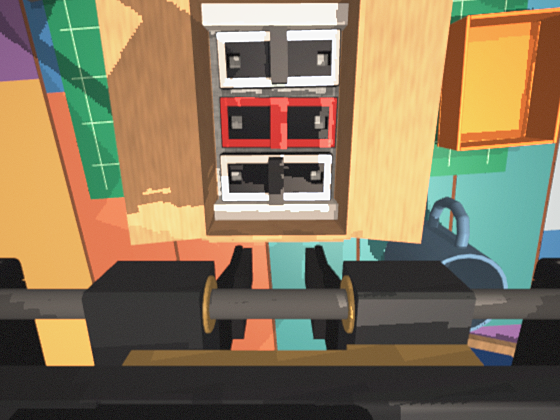

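Run:
```python
from h import *
np.set_printoptions(suppress=True,precision=4)
p=dict(np.load("pics/w20.npz"))
for q in ([(217,34),(338,29),(340,88),(219,88)],[(219,98),(337,96),(336,147),(219,150)],[(221,156),(332,153),(332,202),(221,203)]):
    c=ray(p,q,.026); d=c[1]+c[2]-c[0]-c[3]; print(c.mean(0),np.linalg.norm(d)/2,np.degrees(np.arctan2(d[1],d[0])))
for a in ([(273,83),(288,83),(285,28),(270,28)],): print("rib",ray(p,a,.05).mean(0))
```

```text
[ 0.5503 -0.1914  0.026 ] 0.10685445067152 -2.7195695815335905
[ 0.546 -0.245  0.026] 0.10934346547322989 -2.624897888488815
[ 0.5413 -0.2974  0.026 ] 0.10846671323214271 -2.846072088319156
rib [ 0.5506 -0.1914  0.05  ]
```

```bash
python3 -m crank '0 0 0 0.8 0 0.3 0.35;0 0 0 0.8 0 0.4 0.35;0 0 0 0.8 0 0.5 0.35;0 0 0 0.5 0 0.6 0.35;0 0 0 0 0 0 0.35'>/dev/null; python3 go.py 0.5505 -0.191 0.06 86.8
```

```text
t 35.45 pos [ 0.5458 -0.184   0.1027] yaw 86.5 pitch 0.2 F [ 0.5 -0.5  0.3] w 0.0282
turn [-0.03 -0.04 -0.06] shift [-0.171  0.131  1.066] rows>= 2.0
shift if turned first [-0.168  0.127  1.067] q [-0.52  0.63  1.66  0.    0.86 -0.46]
```

```bash
python3 -m crank '0 0 0 -0.17 0.1 0.4 0.35;0 0 0 0 0 0.5 0.35;0 0 0 0 0 0.15 0.35;0 0 0 0 0 0 0.35'>/dev/null; python3 go.py 0.5505 -0.191 0.031 86.8;  python3 - <<'E'
from h import *
p=cam("wrist","w21")
E
```

```text
t 35.95 pos [ 0.5522 -0.1956  0.0603] yaw 86.4 pitch -0.0 F [ 0.3 -0.1 -0. ] w 0.0283
turn [ 0.03  0.   -0.08] shift [ 0.111 -0.052  0.731] rows>= 1.0
shift if turned first [ 0.112 -0.049  0.731] q [-0.53  0.7   1.66  0.    0.78 -0.47]
```

View pics/w21.png

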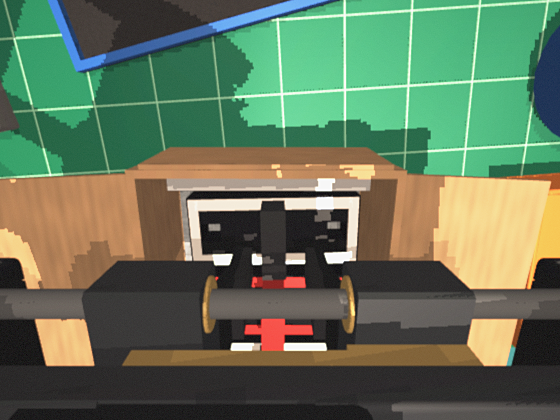

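```bash
python3 -m crank '0 0 -0.05 0.12 -0.04 0.35 0.35;0 0 0 0 0 0.25 0.35;0 0 0 0 0 0.08 0.35;0 0 0 0 0 0 0.35'>/dev/null; python3 go.py 0.5505 -0.191 0.031 86.8
```

```text
t 36.5 pos [ 0.5517 -0.191   0.0325] yaw 86.7 pitch -0.1 F [ 0.3  0.6 -0.1] w 0.0283
turn [ 0.06  0.01 -0.02] shift [-0.001 -0.029  0.037] rows>= 1.0
shift if turned first [-0.001 -0.029  0.037] q [-0.53  0.74  1.68  0.    0.72 -0.47]
```

```bash
python3 -m crank '0 0 0 0 0 0 1;0 0 0 0 0 0 1;0 0 0 0 0 0 1;0 0 0 0 0 0 1' 45; python3 -m crank '0 0 0 0 0 -0.3 1;0 0 0 0 0 -0.6 1;0 0 0 0 0 -0.8 1;0 0 0 0.3 0 -0.8 1;0 0 0 0.7 -0.1 -0.8 1'; python3 go.py 0.5076 0.2282 0.17 80.45
```

```text
time: 37.0
position: [0.5514, -0.1909, 0.0327]
tool_rot: [0.727, 0.686, 0.001, 0.002]
ft_force: [-0.2, 0.4, -1.9]
grip_width: 0.0136
time: 37.62
position: [0.5478, -0.1507, 0.1675]
tool_rot: [0.728, 0.685, 0.0, -0.0]
ft_force: [-0.3, -0.5, -3.0]
grip_width: 0.0138
t 37.62 pos [ 0.5478 -0.1507  0.1675] yaw 86.5 pitch 0.1 F [-0.3 -0.5 -3. ] w 0.0138
turn [-0.   -0.01  1.21] shift [ 9.393 -1.582 -0.051] rows>= 10.0
shift if turned first [ 9.174 -2.562 -0.063] q [-0.47  0.52  1.63  0.    0.99 -0.41]
```

```bash
python3 -m crank '0 0 0.3 1 -0.2 -0.1 1;0 0 0.3 1 -0.2 -0.1 1;0 0 0.3 1 -0.25 -0.1 1;0 0 0.3 1 -0.25 -0.1 1;0 0 0 1 -0.25 -0.1 1'>/dev/null; python3 -m crank '0 0 0 1 -0.25 0 1;0 0 0 1 -0.25 0 1;0 0 0 1 -0.25 0 1;0 0 0 0.6 -0.1 0 1;0 0 0 0.2 0 0 1'; python3 go.py 0.5076 0.2282 0.1 80.45
```

```text
time: 38.88
position: [0.5158, 0.2207, 0.1975]
tool_rot: [0.765, 0.645, 0.005, 0.005]
ft_force: [-0.5, -0.2, -3.2]
grip_width: 0.0136
t 38.88 pos [0.5158 0.2207 0.1975] yaw 80.3 pitch 0.1 F [-0.5 -0.2 -3.2] w 0.0136
turn [ 0.15 -0.02 -0.04] shift [ 0.147 -0.266  2.434] rows>= 3.0
shift if turned first [ 0.151 -0.233  2.437] q [ 0.21  0.47  1.63 -0.    1.03  0.38]
```

```bash
python3 -m crank '0.15 0 0 0.1 -0.25 0.5 1;0 0 0 0 0 0.6 1;0 0 0 0 0 0.6 1;0 0 0 0 0 0.5 1;0 0 0 0 0 0 1'>/dev/null; python3 go.py 0.5076 0.2282 0.07 80.45
```

```text
t 39.5 pos [0.5022 0.2223 0.1029] yaw 80.0 pitch -0.2 F [-0.8  0.3 -2.5] w 0.0138
turn [-0.1   0.03 -0.08] shift [0.172 0.115 0.82 ] rows>= 1.0
shift if turned first [0.168 0.109 0.822] q [0.21 0.6  1.72 0.   0.83 0.39]
```

```bash
python3 -m crank '-0.1 0 -0.08 0.17 0.11 0.4 1;0 0 0 0 0 0.4 1;0 0 0 0 0 0 1'>/dev/null; python3 go.py 0.5076 0.2282 0.06 80.45
python3 - <<'E'
from h import *
p=cam("wrist","w22")
E
```

```text
t 39.88 pos [0.5083 0.2277 0.069 ] yaw 80.4 pitch -0.2 F [-0.9 -0.4 -3.1] w 0.0138
turn [ 0.01  0.03 -0.01] shift [ 0.011 -0.021  0.226] rows>= 1.0
shift if turned first [ 0.01  -0.021  0.226] q [ 0.22  0.66  1.73 -0.    0.75  0.39]
```

View pics/w22.png

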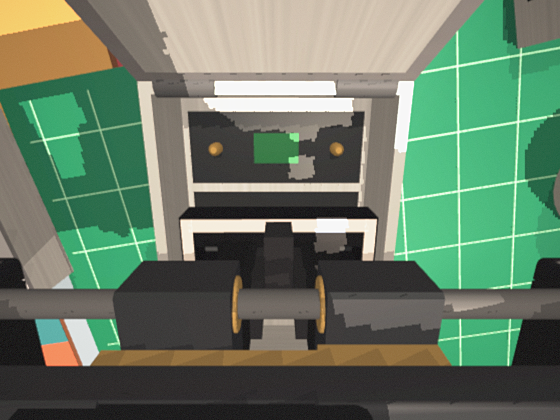

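```bash
python3 -m crank '0 0 0 0 -0.02 0.3 1;0 0 0 0 0 0.15 1;0 0 0 0 0 0 1'; python3 go.py 0.5076 0.2282 0.034 80.45
```

```text
time: 40.3
position: [0.509, 0.2283, 0.0514]
tool_rot: [0.764, 0.645, 0.001, 0.002]
ft_force: [-0.9, -0.1, -2.9]
grip_width: 0.0136
t 40.3 pos [0.509  0.2283 0.0514] yaw 80.4 pitch -0.1 F [-0.9 -0.1 -2.9] w 0.0136
turn [ 0.05  0.01 -0.01] shift [-0.007 -0.036  0.434] rows>= 1.0
shift if turned first [-0.007 -0.034  0.434] q [ 0.22  0.69  1.73 -0.    0.71  0.39]
```

```bash
python3 -m crank '0 0 0 0 -0.035 0.2 1;0 0 0 0 0 0.15 1;0 0 0 0 0 0.1 1;0 0 0 0 0 0 1'; python3 go.py 0.5076 0.2282 0.034 80.45
```

```text
time: 40.8
position: [0.5084, 0.2287, 0.035]
tool_rot: [0.764, 0.646, 0.002, 0.003]
ft_force: [-0.2, 0.3, -3.3]
grip_width: 0.0138
t 40.8 pos [0.5084 0.2287 0.035 ] yaw 80.4 pitch -0.0 F [-0.2  0.3 -3.3] w 0.0138
turn [ 0.08  0.01 -0.01] shift [-0.015 -0.018  0.025] rows>= 1.0
shift if turned first [-0.015 -0.018  0.025] q [ 0.22  0.72  1.74 -0.    0.67  0.4 ]
```

```bash
python3 -m crank '0 0 0 0 0 0.07 1;0 0 0 0 0 0 1'; python3 -m crank '0 0 0 0 0 0.05 1;0 0 0 0 0 0 1'
```

```text
time: 41.05
position: [0.5088, 0.2288, 0.0352]
tool_rot: [0.764, 0.646, 0.003, 0.003]
ft_force: [0.4, -0.8, -3.0]
grip_width: 0.0133
time: 41.3
position: [0.509, 0.2289, 0.0348]
tool_rot: [0.764, 0.646, 0.003, 0.003]
ft_force: [-1.5, 0.3, -1.7]
grip_width: 0.0134
```

```bash
python3 -m crank '0 0 0 0 0 0.1 1;0 0 0 0 0 0 1;0 0 0 0 0 0 0.35;0 0 0 0 0 0 0.35;0 0 0 0 0 0 0.35'; python3 -m crank '0 0 0 0 0 -0.4 0.35;0 0 0 0 0 -0.8 0.35;0 0 0 -0.4 0 -1 0.35;0 0 0 -0.9 0 -1 0.35;0 0 0 -1 0 -1 0.35'; python3 -m crank '0 0 0 0 0 0 0.35;0 0 0 0 0 0 0.35'
python3 - <<'E'
from h import *
p=cam("wrist","w23");np.savez("pics/w23.npz",**{k:p[k] for k in("xyz","attitude","camera_matrix")})
crop(p,"w23c",180,390,0,200,3.8)
E
python3 go.py 0.5415 -0.2974 0.16 86.8
```

```text
time: 41.92
position: [0.5102, 0.2291, 0.0343]
tool_rot: [0.763, 0.646, 0.004, 0.004]
ft_force: [-0.2, 0.1, -0.1]
grip_width: 0.0272
time: 42.55
position: [0.4926, 0.1383, 0.2068]
tool_rot: [0.762, 0.648, 0.003, 0.003]
ft_force: [0.9, 0.5, 0.9]
grip_width: 0.0283
time: 42.8
position: [0.4942, 0.1369, 0.2111]
tool_rot: [0.763, 0.646, 0.006, 0.006]
ft_force: [-0.0, -0.4, -0.5]
grip_width: 0.0282
t 42.85 pos [0.4945 0.137  0.2109] yaw 80.5 pitch 0.1 F [ 0.7 -0.7  0.3] w 0.0282
turn [ 0.19 -0.   -1.25] shift [-10.521   2.923   1.309] rows>= 11.0
shift if turned first [-10.778   1.781   1.274] q [ 0.05  0.39  1.73 -0.    1.    0.22]
```

View pics/w23.png

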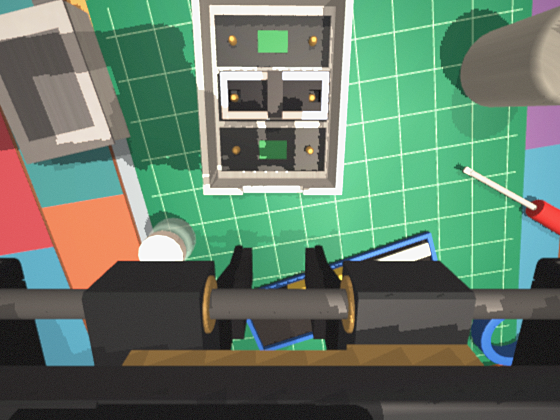

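```bash
python3 - <<'E'
from h import *
np.set_printoptions(suppress=True,precision=4)
p=dict(np.load("pics/w23.npz"))
for q,z in ([(220,70),(328,68),(327,120),(219,119)],.028),([(234,97),(312,97)],.019):
    c=ray(p,q,z); print(c.mean(0),np.linalg.norm(c[1]-c[0]))
E
python3 -m crank '0 0 -0.2 -1 0.2 0 0.35;0 0 -0.3 -1 0.2 0 0.35;0 0 -0.3 -1 0.2 0 0.35;0 0 -0.3 -1 0.2 0 0.35;0 0 -0.2 -1 0.2 0 0.35'>/dev/null; python3 -m crank '0 0 0 -1 0.2 0 0.35;0 0 0 -1 0.2 0 0.35;0 0 0 -1 0.2 0 0.35;0 0 0 -1 0.2 0 0.35;0 0 0 -1 0.2 0 0.35';python3 go.py 0.5415 -0.2974 0.16 86.8
```

```text
[0.509  0.2303 0.028 ] 0.10512859620873446
[0.5082 0.2287 0.019 ] 0.0796733929165541
time: 44.1
position: [0.5439, -0.2642, 0.1944]
tool_rot: [0.717, 0.697, 0.002, -0.007]
ft_force: [1.2, 0.4, 0.1]
grip_width: 0.0284
t 44.1 pos [ 0.5439 -0.2642  0.1944] yaw 88.4 pitch 0.7 F [1.2 0.4 0.1] w 0.0284
turn [-0.09 -0.14  0.33] shift [-0.843 -0.031  0.85 ] rows>= 1.0
shift if turned first [-0.833 -0.014  0.86 ] q [-0.64  0.54  1.5   0.01  1.11 -0.62]
```

```bash
python3 -m crank '-0.1 -0.14 0.33 -0.5 0 0.3 0.35;0 0 0 -0.35 0 0.5 0.35;0 0 0 0 0 0.5 0.35;0 0 0 0 0 0.5 0.35;0 0 0 0 0 0 0.35'>/dev/null; python3 go.py 0.5415 -0.2974 0.06 86.8
python3 - <<'E'
from h import *
p=cam("wrist","w24")
find(p,["module0","spent"])
E
```

```text
t 44.73 pos [ 0.5393 -0.2936  0.1102] yaw 86.8 pitch 0.6 F [ 0.3 -0.2  0.1] w 0.0285
turn [-0.12 -0.11 -0.01] shift [-0.104  0.074  1.253] rows>= 2.0
shift if turned first [-0.092  0.061  1.254] q [-0.68  0.66  1.54  0.    0.95 -0.63]
module0 0.55 [ 0.539  -0.293   0.0243] px [278. 215.]
spent 0.7 [ 0.5467 -0.2386  0.0265] px [284. 145.]
spent 0.39 [ 0.6381 -0.228   0.0801] px [445. 126.]
```

View pics/w24.png

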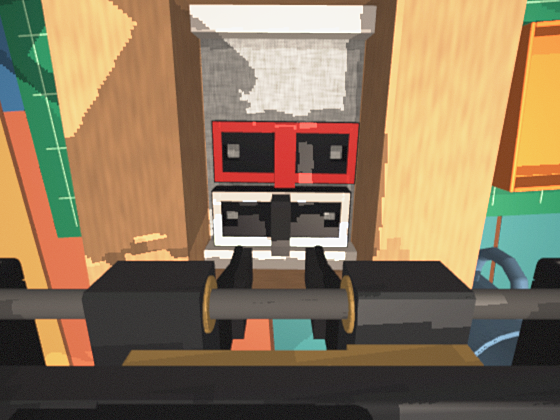

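```bash
python3 -m crank '-0.12 -0.11 0 -0.09 0.06 0.5 0.35;0 0 0 0 0 0.5 0.35;0 0 0 0 0 0.25 0.35;0 0 0 0 0 0 0.35'>/dev/null; python3 go.py 0.5413 -0.2974 0.031 86.8
python3 - <<'E'
from h import *
p=cam("wrist","w25")
E
```

```text
t 45.38 pos [ 0.547  -0.3006  0.0667] yaw 86.9 pitch -0.6 F [ 0.  -0.6 -0.7] w 0.0287
turn [0.16 0.11 0.01] shift [ 0.081 -0.159  0.889] rows>= 1.0
shift if turned first [ 0.072 -0.147  0.892] q [-0.68  0.72  1.57  0.    0.84 -0.63]
```

View pics/w25.png

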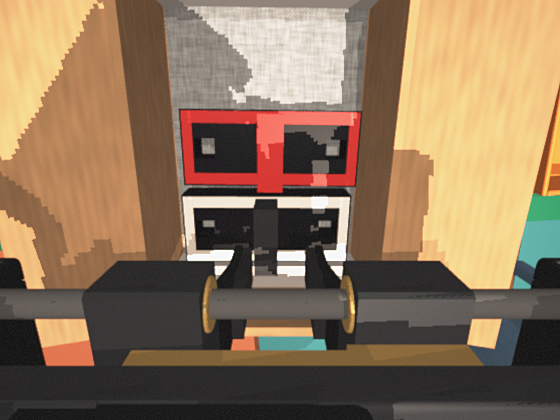

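```bash
python3 -m crank '0.16 0.11 0 0.08 -0.15 0.3 0.35;0 0 0 0 0 0.3 0.35;0 0 0 0 0 0.2 0.35;0 0 0 0 0 0 0.35'>/dev/null; python3 go.py 0.5413 -0.2974 0.031 86.8
```

```text
t 45.92 pos [ 0.542  -0.2977  0.0342] yaw 86.9 pitch -0.1 F [-0.6  0.3 -0.1] w 0.0283
turn [0.01 0.02 0.01] shift [ 0.008 -0.017  0.079] rows>= 1.0
shift if turned first [ 0.007 -0.017  0.079] q [-0.68  0.77  1.58 -0.    0.79 -0.63]
```

```bash
python3 -m crank '0 0 0 0 0 0.07 1;0 0 0 0 0 0 1;0 0 0 0 0 0 1;0 0 0 0 0 0 1;0 0 0 0 0 0 1' 45; python3 -m crank '0 0 0 0 0 -0.3 1;0 0 0 0 0 -0.6 1;0 0 0 0 0 -0.8 1;0 0 0 0.3 0 -0.8 1;0 0 0 0.7 -0.1 -0.8 1'; python3 go.py 0.4987 0.175 0.17 80.45
```

```text
time: 46.55
position: [0.542, -0.2978, 0.0312]
tool_rot: [0.726, 0.688, -0.0, 0.001]
ft_force: [-0.3, -0.3, -1.8]
grip_width: 0.0135
time: 47.18
position: [0.5391, -0.2578, 0.1669]
tool_rot: [0.727, 0.686, -0.0, -0.001]
ft_force: [0.0, -0.1, -1.8]
grip_width: 0.0135
t 47.17 pos [ 0.5391 -0.2578  0.1669] yaw 86.7 pitch 0.0 F [ 0.  -0.1 -1.8] w 0.0135
turn [-0.02 -0.    1.25] shift [10.743 -1.632 -0.071] rows>= 11.0
shift if turned first [10.502 -2.79  -0.078] q [-0.63  0.56  1.56 -0.    1.03 -0.57]
```

```bash
python3 -m crank '0 0 0.3 1 -0.2 -0.1 1;0 0 0.3 1 -0.2 -0.1 1;0 0 0.3 1 -0.25 -0.1 1;0 0 0.3 1 -0.25 -0.1 1;0 0 0 1 -0.25 -0.1 1'>/dev/null; python3 -m crank '0 0 0 1 -0.25 0 1;0 0 0 1 -0.25 0 1;0 0 0 1 -0.25 0 1;0 0 0 1 -0.25 0 1;0 0 0 0.9 -0.2 0 1'; python3 go.py 0.4987 0.175 0.1 80.45
```

```text
time: 48.42
position: [0.5019, 0.158, 0.1984]
tool_rot: [0.765, 0.644, 0.005, 0.008]
ft_force: [0.3, -0.7, -2.0]
grip_width: 0.0135
t 48.42 pos [0.5019 0.158  0.1984] yaw 80.3 pitch -0.2 F [ 0.3 -0.7 -2. ] w 0.0135
turn [ 0.22  0.03 -0.04] shift [ 0.412 -0.198  2.456] rows>= 3.0
shift if turned first [ 0.406 -0.15   2.46 ] q [ 0.1   0.42  1.72 -0.01  0.99  0.27]
```

```bash
python3 -m crank '0.2 0 0 0.2 -0.1 0.4 1;0 0 0 0.1 0 0.6 1;0 0 0 0 0 0.6 1;0 0 0 0 0 0.5 1;0 0 0 0 0 0 1'>/dev/null; python3 go.py 0.4987 0.175 0.07 80.45
```

```text
t 49.05 pos [0.4997 0.171  0.1129] yaw 80.5 pitch -0.2 F [-0.2  0.4 -2. ] w 0.0135
turn [0.02 0.04 0.01] shift [ 0.097 -0.043  1.072] rows>= 2.0
shift if turned first [ 0.093 -0.041  1.072] q [ 0.12  0.56  1.77 -0.01  0.8   0.29]
```

```bash
python3 -m crank '0 0 0 0.1 -0.04 0.5 1;0 0 0 0 0 0.5 1;0 0 0 0 0 0 1'>/dev/null; python3 go.py 0.4992 0.1752 0.06 80.45
python3 - <<'E'
from h import *
p=cam("wrist","w26")
E
```

```text
t 49.42 pos [0.5011 0.1737 0.0743] yaw 80.4 pitch -0.2 F [-0.6  0.2 -1.4] w 0.0138
turn [ 0.06  0.03 -0.01] shift [ 0.03  -0.054  0.356] rows>= 1.0
shift if turned first [ 0.029 -0.052  0.357] q [ 0.13  0.63  1.79 -0.01  0.71  0.3 ]
```

View pics/w26.png

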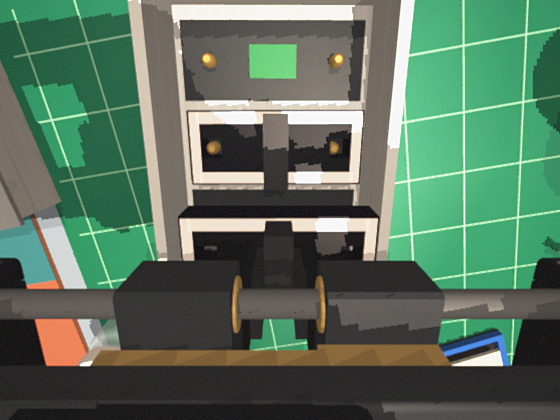

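```bash
python3 -m crank '0 0 0 0.03 -0.06 0.3 1;0 0 0 0 0 0.2 1;0 0 0 0 -0.02 0.1 1;0 0 0 0 0 0 1'; python3 go.py 0.4993 0.1753 0.033 80.45
```

```text
time: 49.98
position: [0.5006, 0.1756, 0.0517]
tool_rot: [0.764, 0.645, 0.003, 0.005]
ft_force: [0.9, 0.0, -2.0]
grip_width: 0.0139
t 49.98 pos [0.5006 0.1756 0.0517] yaw 80.4 pitch -0.1 F [ 0.9  0.  -2. ] w 0.0139
turn [ 0.13  0.01 -0.01] shift [-0.011 -0.035  0.468] rows>= 1.0
shift if turned first [-0.012 -0.03   0.468] q [ 0.13  0.67  1.81 -0.01  0.65  0.3 ]
```

```bash
python3 -m crank '0.1 0 0 0 -0.03 0.2 1;0 0 0 0 0 0.2 1;0 0 0 0 0 0.12 1;0 0 0 0 0 0.07 1;0 0 0 0 0 0 1'; python3 go.py 0.4993 0.1753 0.033 80.45
```

```text
time: 50.6
position: [0.4998, 0.1755, 0.0338]
tool_rot: [0.764, 0.645, 0.001, 0.002]
ft_force: [0.1, -0.9, -1.9]
grip_width: 0.0137
t 50.6 pos [0.4998 0.1755 0.0338] yaw 80.4 pitch -0.1 F [ 0.1 -0.9 -1.9] w 0.0137
turn [ 0.05  0.01 -0.01] shift [-0.006 -0.011  0.02 ] rows>= 1.0
shift if turned first [-0.006 -0.01   0.02 ] q [ 0.13  0.7   1.81 -0.    0.62  0.3 ]
```

```bash
python3 -m crank '0 0 0 0 0 0.1 1;0 0 0 0 0 0 1;0 0 0 0 0 0 0.35;0 0 0 0 0 0 0.35;0 0 0 0 0 0 0.35'; python3 -m crank '0 0 0 0 0 -0.4 0.35;0 0 0 0 0 -0.8 0.35;0 0 0 -0.4 0 -1 0.35;0 0 0 -0.6 0 -1 0.35;0 0 0 -0.6 0 -1 0.35'; python3 -m crank '0 0 0 0 0 0 1;0 0 0 0 0 0 1'
python3 - <<'E'
from h import *
p=cam("wrist","w27");np.savez("pics/w27.npz",**{k:p[k] for k in("xyz","attitude","camera_matrix")})
find(p,["module0"])
s=cam("side","s27"); t=cam("top","t27")
find(t,["spent","pry","tray"])
E
python3 go.py 0.4993 0.1753 0.033 80.45
```

```text
time: 51.22
position: [0.5007, 0.1757, 0.0325]
tool_rot: [0.764, 0.645, 0.002, 0.003]
ft_force: [0.1, -0.4, -0.3]
grip_width: 0.027
time: 51.85
position: [0.4877, 0.1126, 0.2051]
tool_rot: [0.763, 0.647, -0.0, 0.001]
ft_force: [0.6, -0.9, 0.2]
grip_width: 0.0283
time: 52.1
position: [0.4894, 0.1117, 0.2092]
tool_rot: [0.764, 0.646, 0.003, 0.004]
ft_force: [-0.3, 0.7, -0.0]
grip_width: 0.0157
module0 0.93 [0.5087 0.2268 0.026 ] px [276.  70.]
module0 0.68 [0.498  0.1784 0.0256] px [273. 123.]
spent 0.97 [ 0.5423 -0.24    0.0217] px [367. 214.]
spent 0.4 [ 0.4466 -0.2359  0.0806] px [370. 253.]
pry 0.72 [0.5509 0.0124 0.0277] px [265. 209.]
tray 0.93 [ 0.5529 -0.0225  0.0025] px [279. 210.]
t 52.45 pos [0.4894 0.1119 0.2081] yaw 80.5 pitch -0.0 F [ 0.6  0.4 -0. ] w 0.0004
turn [0.09 0.01 0.01] shift [ 1.607 -0.052  4.377] rows>= 5.0
shift if turned first [ 1.605 -0.018  4.378] q [ 0.    0.38  1.76 -0.    1.    0.17]
```

View pics/w27.png

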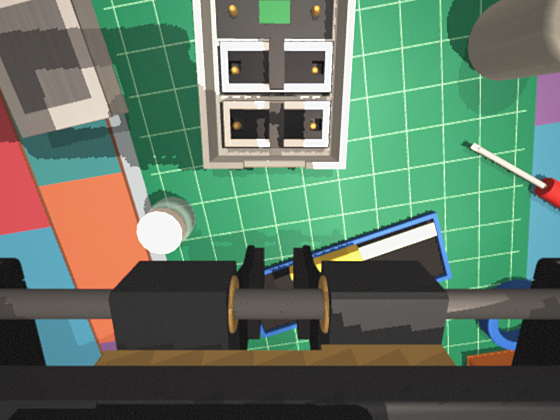

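View pics/t27.png

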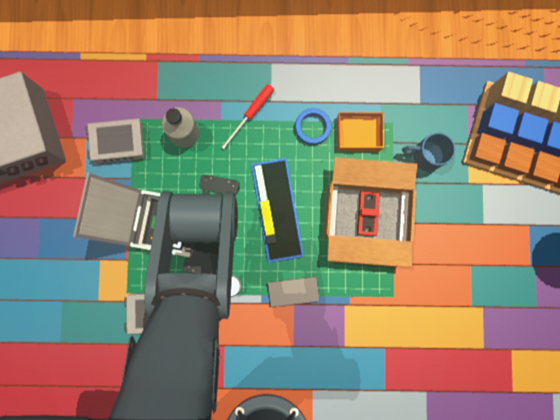

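View pics/s27.png

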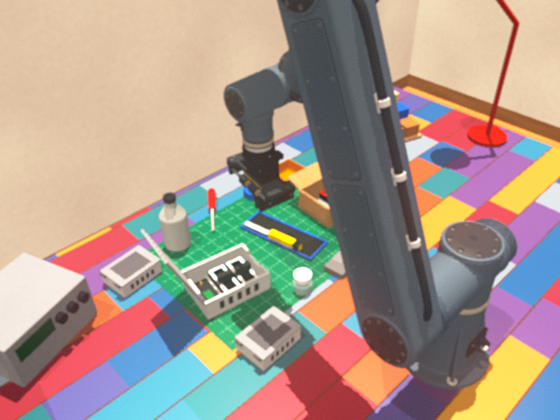

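Run:
```python
from h import *
np.set_printoptions(suppress=True,precision=4)
p=dict(np.load("pics/t16.npz")); f=lambda l:np.array(l)/3.077+[60,110]-.4
t=ray(p,f([(609,172),(627,282),(650,385)]),.02); print(t)
tr=ray(p,f([(591,167),(694,152),(747,448),(642,466)]),.009); c=tr.mean(0); X=(tr[0]+tr[1]-tr[2]-tr[3]);X/=np.linalg.norm(X);Y=np.array([-X[1],X[0],0]);print(c,np.degrees(np.arctan2(X[1],X[0])))
d=t-c; print("along",d@X,"across",d@Y)
```

```text
[[ 0.6605  0.0318  0.02  ]
 [ 0.5713  0.0159  0.02  ]
 [ 0.4889 -0.0037  0.02  ]]
[ 0.5528 -0.0177  0.009 ] 10.613370789904607
along [ 0.115   0.0244 -0.0602] across [0.0288 0.0296 0.0255]
```

```bash
python3 -m crank '0 0 0 0 0 -0.9 1;0 0 0 0.2 0 -0.9 1;0 0 0 0.8 0 -0.8 1;0 0 0 1 0 -0.4 1;0 0 0 1 0 0 1'>/dev/null; python3 -m crank '0 0 0 1 0 0 1;0 0 0 1 0 0 1;0 0 0 1 0 0 1;0 0 0 0.8 0 0 1;0 0 0 0 0 0 1'; python3 go.py 0.538 0.411 0.32 80.45
```

```text
time: 53.7
position: [0.5331, 0.3904, 0.3237]
tool_rot: [0.763, 0.646, -0.003, 0.0]
ft_force: [-0.1, -0.3, -0.1]
grip_width: 0.0003
t 53.7 pos [0.5331 0.3904 0.3237] yaw 80.6 pitch -0.3 F [-0.1 -0.3 -0.1] w 0.0003
turn [-0.05  0.06  0.02] shift [0.527 0.037 0.09 ] rows>= 1.0
shift if turned first [0.527 0.036 0.093] q [ 0.46  0.49  1.2  -0.    1.45  0.63]
```

```bash
python3 -m crank '0 0 0 0.8 0 0 1;0 0 0 0 0 0 1'
python3 - <<'E'
from h import *
p=cam("side","s28"); crop(p,"s28c",90,310,120,330,3)
p=cam("wrist","w28")
E
python3 go.py 0.538 0.411 0.32 80.45
```

```text
time: 53.95
position: [0.5378, 0.4212, 0.3217]
tool_rot: [0.763, 0.646, -0.005, 0.0]
ft_force: [-0.0, -1.5, 0.3]
grip_width: 0.0005
t 54.05 pos [0.5378 0.4194 0.3221] yaw 80.4 pitch -0.6 F [ 0.  -0.9  0.1] w 0.0007
turn [-0.07  0.11 -0.  ] shift [-0.205  0.04   0.054] rows>= 1.0
shift if turned first [-0.206  0.039  0.052] q [ 0.5   0.53  1.14 -0.    1.48  0.67]
```

View pics/s28c.png

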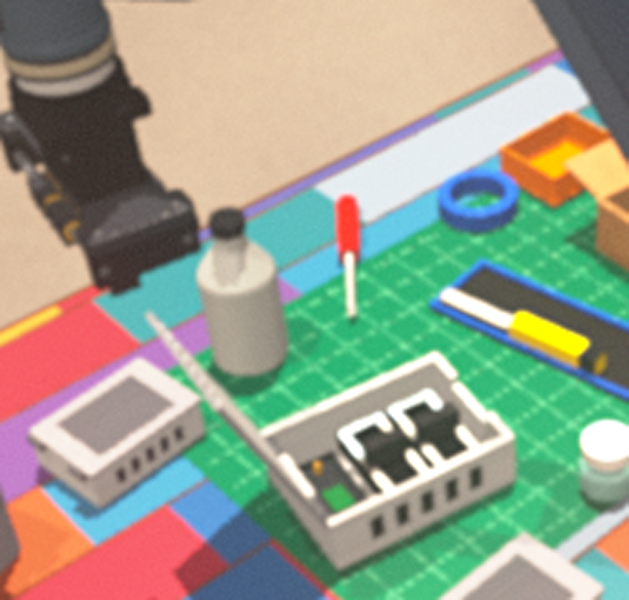

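View pics/w28.png

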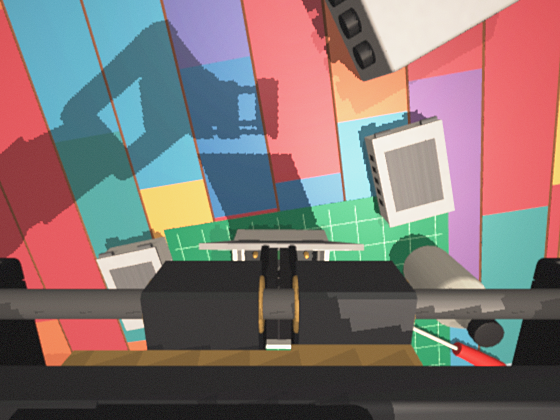

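Run:
```python
from h import *
np.set_printoptions(suppress=True,precision=4)
p=cam("wrist"); o=robot.get_obs()
print("tcp px",proj(p,o["position"]))
for z in(.2,.22,.236,.25):
    c=ray(p,[(199,246),(364,246)],z); m=c.mean(0); print(z,m,np.linalg.norm(c[1]-c[0]), "unitY",(m-[.5076,.2282,0])[:2]@[.165,.986])
```

```text
tcp px [[277.1598 263.0711]]
0.2 [0.5335 0.376  0.2   ] 0.15454043944631476 unitY 0.15001203827978069
0.22 [0.5349 0.3846 0.22  ] 0.14365146066141438 unitY 0.15872736197677742
0.236 [0.536  0.3915 0.236 ] 0.13494027763349417 unitY 0.16569962093437474
0.25 [0.5369 0.3975 0.25  ] 0.12731799248406395 unitY 0.17180034752227247
```

```bash
python3 -m crank '0 0.1 0 0.3 0.03 0 1;0 0 0 0 0 0.7 1;0 0 0 0 0 0.7 1;0 0 0 0 0 0.7 1;0 0 0 0 0 0.5 1';python3 -m crank '0 0 0 0 0 0 1'; python3 go.py 0.541 0.4252 0.205 80.45
```

```text
time: 54.72
position: [0.5441, 0.4308, 0.22]
tool_rot: [0.765, 0.644, 0.003, -0.002]
ft_force: [0.4, 1.3, -0.2]
grip_width: 0.0002
time: 54.85
position: [0.5433, 0.4301, 0.2181]
tool_rot: [0.765, 0.644, 0.001, -0.002]
ft_force: [-0.2, 0.3, -0.0]
grip_width: 0.0005
t 54.85 pos [0.5433 0.4301 0.2181] yaw 80.1 pitch 0.2 F [-0.2  0.3 -0. ] w 0.0005
turn [-0.03 -0.05 -0.07] shift [-0.131 -0.035  0.328] rows>= 1.0
shift if turned first [-0.129 -0.037  0.329] q [0.51 0.63 1.25 0.01 1.26 0.68]
```

```bash
python3 -m crank '0 0 0 0 0 0.4 1;0 0 0 -0.3 0 0 1;0 0 0 -0.4 0 -0.02 1;0 0 0 -0.4 0 -0.02 1;0 0 0 -0.4 0 -0.02 1';python3 go.py 0.5232 0.3215 0.21 80.45
```

```text
time: 55.48
position: [0.5349, 0.3693, 0.2077]
tool_rot: [0.765, 0.644, 0.005, -0.002]
ft_force: [0.2, 0.8, 1.9]
grip_width: 0.0002
t 55.48 pos [0.5349 0.3693 0.2077] yaw 80.1 pitch 0.6 F [0.2 0.8 1.9] w 0.0002
turn [ 0.05 -0.12 -0.07] shift [-1.226 -0.083 -0.071] rows>= 2.0
shift if turned first [-1.226 -0.09  -0.058] q [0.43 0.57 1.39 0.01 1.17 0.6 ]
```

```bash
python3 -m crank '0 -0.1 0 -0.4 0 -0.05 1;0 0 0 -0.4 0 0 1;0 0 0 -0.4 0 0 1;0 0 0 -0.4 0 0 1;0 0 0 -0.4 0 0 1';python3 go.py 0.5161 0.279 0.21 80.45;python3 - <<'E'
from h import *
p=cam("side","s29"); crop(p,"s29c",90,310,120,330,3)
E
```

```text
time: 56.1
position: [0.5198, 0.2841, 0.2099]
tool_rot: [0.766, 0.643, 0.002, 0.001]
ft_force: [0.4, 1.5, 0.2]
grip_width: 0.0008
t 56.1 pos [0.5198 0.2841 0.2099] yaw 80.1 pitch 0.1 F [0.4 1.5 0.2] w 0.0008
turn [ 0.05 -0.01 -0.08] shift [-0.141 -0.07  -0.003] rows>= 1.0
shift if turned first [-0.14  -0.071 -0.003] q [ 0.31  0.5   1.53 -0.    1.11  0.49]
```

View pics/s29c.png

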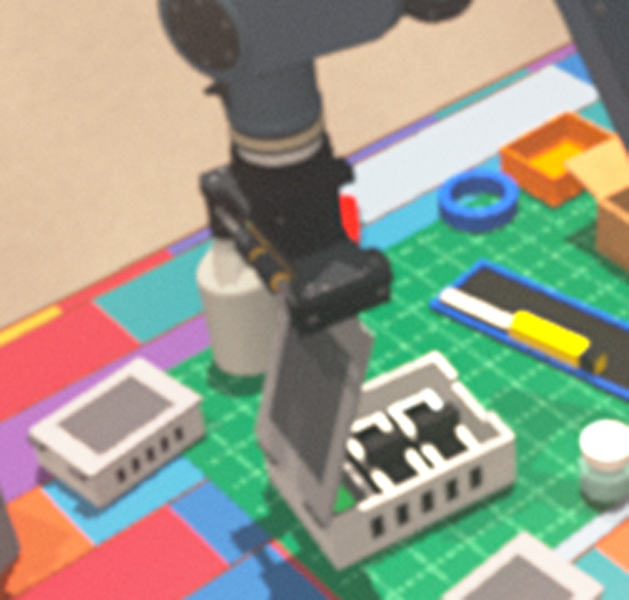

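```bash
python3 -m crank '0 0 0 -0.45 -0.03 0.15 1;0 0 0 -0.45 -0.03 0.2 1;0 0 0 -0.42 0 0.25 1;0 0 0 -0.3 0 0.35 1;0 0 0 -0.3 0 0.35 1';python3 go.py 0.5019 0.1942 0.142 80.45
```

```text
time: 56.78
position: [0.5039, 0.2023, 0.1564]
tool_rot: [0.766, 0.643, 0.002, 0.003]
ft_force: [-1.0, 0.8, 0.5]
grip_width: 0.0007
t 56.77 pos [0.5039 0.2023 0.1564] yaw 80.0 pitch -0.0 F [-1.   0.8  0.5] w 0.0007
turn [ 0.07  0.01 -0.08] shift [-0.209 -0.015  0.36 ] rows>= 1.0
shift if turned first [-0.209 -0.015  0.36 ] q [ 0.18  0.51  1.71 -0.    0.92  0.35]
```

```bash
python3 -m crank '0 0 0 -0.25 0 0.35 1;0 0 0 -0.2 0 0.4 1;0 0 0 -0.17 0 0.42 1;0 0 0 -0.15 0 0.42 1;0 0 0 -0.1 0 0.4 1';python3 go.py 0.498 0.1705 0.066 80.45;python3 - <<'E'
from h import *
p=cam("side","s30"); crop(p,"s30c",90,310,120,330,3)
E
```

```text
time: 57.4
position: [0.4963, 0.1626, 0.0724]
tool_rot: [0.766, 0.643, 0.0, 0.002]
ft_force: [0.5, 0.6, 0.6]
grip_width: 0.0006
t 57.4 pos [0.4963 0.1626 0.0724] yaw 80.0 pitch -0.2 F [0.5 0.6 0.6] w 0.0006
turn [ 0.04  0.03 -0.1 ] shift [0.202 0.006 0.159] rows>= 1.0
shift if turned first [0.201 0.008 0.16 ] q [ 0.1   0.63  1.81 -0.01  0.7   0.28]
```

View pics/s30c.png

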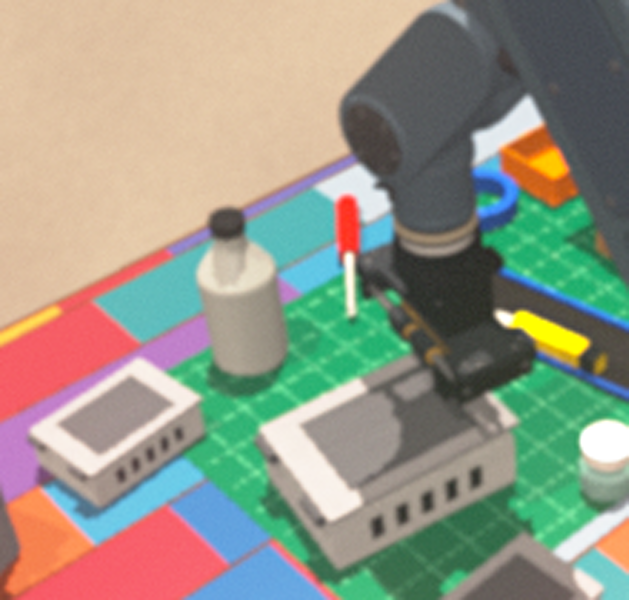

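Nearly shut; press down gently until force rises.

```bash
python3 -m crank '0 0 0 0 0 0.25 1;0 0 0 0 0 0.15 1;0 0 0 0 0 0.1 1';python3 -m crank '0 0 0 0 0 0.2 1;0 0 0 0 0 0.2 1;0 0 0 0 0 0.2 1'
```

```text
time: 57.82
position: [0.4954, 0.1617, 0.0629]
tool_rot: [0.766, 0.643, 0.0, 0.002]
ft_force: [-6.7, -1.0, 26.4]
grip_width: 0.0004
time: 58.2
position: [0.4955, 0.1617, 0.0622]
tool_rot: [0.765, 0.644, 0.003, 0.006]
ft_force: [-13.8, -1.9, 65.5]
grip_width: 0.0003
```

```bash
python3 -m crank '0 0 0 0 0 -0.4 1;0 0 0 0 0 -0.8 1;0 0 0 -0.8 0 -1 1;0 0 0 -1 0 -1 1;0 0 0 -1 0 -1 1';python3 -m crank '0 0 0 -1 0 -0.5 1;0 0 0 -1 0.5 0 1;0 0 0 -1 0.5 0 1;0 0 0 -1 0.5 0 1;0 0 0 0 0 0 1'
python3 - <<'E'
from h import *
p=cam("wrist","w31")
p=cam("side","s31"); crop(p,"s31c",90,370,140,330,3)
p=cam("top","t31"); crop(p,"t31c",50,450,90,310,2)
find(p,["pry","spent"])
E
```

```text
time: 58.82
position: [0.4736, 0.0511, 0.2373]
tool_rot: [0.763, 0.647, 0.005, 0.007]
ft_force: [1.5, -0.2, -0.5]
grip_width: 0.0006
time: 59.45
position: [0.508, -0.1249, 0.2649]
tool_rot: [0.763, 0.646, 0.008, 0.013]
ft_force: [0.3, 0.2, 0.0]
grip_width: 0.0006
pry 0.74 [0.5506 0.0114 0.0256] px [265. 209.]
pry 0.19 [0.365  0.0949 0.0514] px [229. 286.]
pry 0.15 [0.5057 0.2274 0.0644] px [174. 225.]
spent 0.45 [0.8142 0.0364 0.0239] px [257. 105.]
```

View pics/s31c.png

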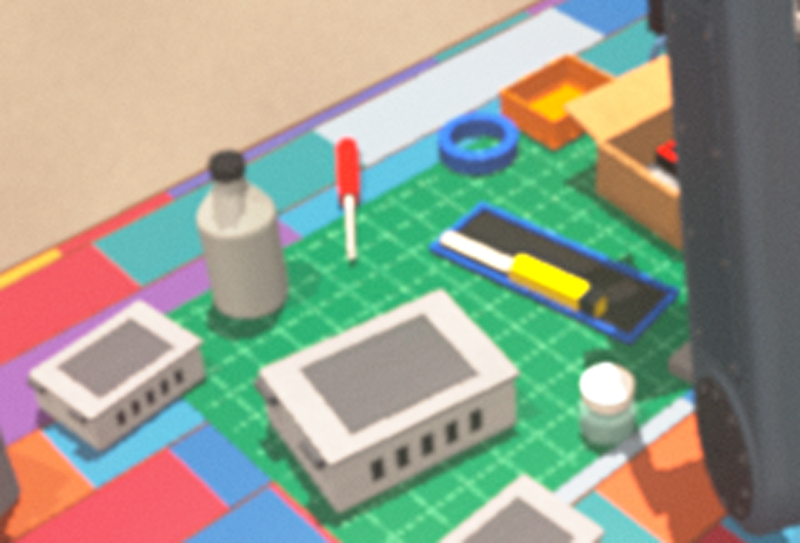

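View pics/t31c.png

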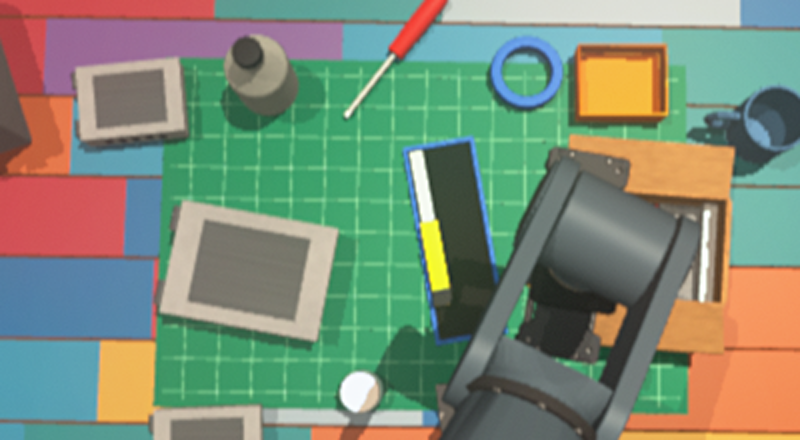

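View pics/w31.png

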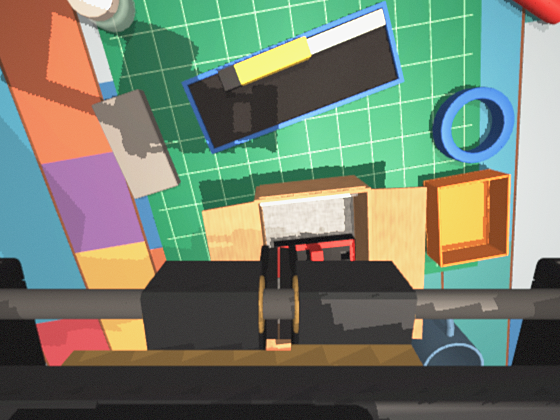

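Run:
```python
from h import *
a=cv2.imread("pics/a_side.png").astype(int);b=cv2.imread("pics/s31.png").astype(int)
print("cover diff",np.abs(a-b)[240:320,180:275].mean())
print(robot.hand_in(), robot.get_obs()["time"])
```

```text
cover diff 7.387017543859649
the job is handed in; nothing more can be done
the job is handed in; nothing more can be done
```

The job is handed in at about 60 s of the 208 s allowed. Every step was carried out, but `hand_in` reports no verdict, so these results come only from my own checks.

- **Cover and pry tool:** I levered the cover up at the slot with the blade and pushed it back to about its 1.95 rad stop. I then laid the tool on its tray.
- **Flaps:** Both are folded far back, by my estimate about 2.8 rad.
- **Modules:** Only two fresh modules were in the carton. They are seated in bay1 and bay0; the pictures show pegs in the holes of both. I measured bay1 about 1–2 mm off centre. For bay0 I have only the release position and the picture. The spent module lies flat in the middle of the carton, about 1 mm from where I released it.
- **Closing:** I pushed the cover shut from behind and pressed it until the fingertip stopped at z = 0.0625 m, which is the cover's top when shut.

Three checks that were not clean:

- **Pry tool moved:** Something knocked the tool sideways in its tray after I laid it there. I left it there: its origin is about 29 mm off centre across and about 4 mm along, inside the limits.
- **Press force:** The final press on the cover reached 65 N at the wrist through the fingertips. That is under the 120 N wrist limit but more than was needed.
- **Last look:** In the final pictures the arm hid part of the carton, so I last saw the whole spent module just before closing the cover. The before/after picture difference over the cover was small but not zero (7.4 of 255). I take that as shadow and noise.

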